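# Put the sharpened chisels back in their rack by width

### The arm

A 6-joint arm with a two-finger parallel gripper is mounted at the origin on a cart in front of the work surface, level with it; the furniture and walls round the work are solid. World frame = base frame: x ahead of the robot, y to its left, z up, the work surface at z = 0. Lengths are in m, angles in rad, forces in N, time in s.
With the tool pointing down it reaches from about 0.35 to 0.975 m from the base axis. Payload 4.9 kg.
Tool frame: the origin (TCP) lies on the centre line of the jaws, within the pads' length; the fingertips stand 11 mm ahead of it and the grasp point (between the pads) lies 8 mm behind it; z points along the fingers, y is the direction in which the jaws open and shut (so a half turn about z gives the same grasp; the last joint's range is limited). The gripper opens to 85 mm and grips with 20 to 120 N. Pads are 22 mm wide; open, the fingers measure 114 mm over their backs; the gripper's body (76 mm by 85 mm) begins 54 mm behind the grasp point. The pads swing forward as they close: fully open they stand 13 mm farther back than shut.
Start: joints at [-1.391, 0.053, 1.613, -0, 1.476, -0.119], TCP at [0.184, -0.597, 0.242] pointing down, gripper open.
Joint ranges: [-3.01, 3.01], [-1.01, 2.22], [0.06, 2.58], [-1.02, 4.17], [0.09, 2.62], [-3.14, 3.14]. Speed limits (rad/s): [2.57, 2.57, 3.14, 3.14, 3.14, 3.14].

### API

Orientations are given as a rotation vector (axis times angle).
In Python, from station import ctrl gives the robot as it stands.
- The arm moves only by the tool send_rows, never from a script. Its argument "series" is a list of rows, each an object of numbers: "tx", "ty", "tz": the shift along the tool's x, y, z in cm; "wx", "wy", "wz": the turn, a rotation vector about the tool's x, y, z in rad; "jaw": the closure, from 0 (fully open) to 1 (shut). In form: [{"tx": .., "ty": .., "tz": .., "wx": .., "wy": .., "wz": .., "jaw": ..}, ...]. A call has 1 to 5 rows; each row shifts and turns the pose as measured when the row begins, along the tool's axes as they then stand; what a row does not reach is not made up. A row lasts 1/8 s, in which the tool goes at most 62.5 mm and 10.7 degrees, less where a joint would pass 70% of its speed; a pose out of reach is approached as far as the arm can. A call is refused whole if a number of a shift passes 6.25 or a number of a turn 0.188, either way. A call with a gripper value outside its range is refused whole. The fingers move at their own pace and stop on an object; "squeeze" is the grip in N (left out, the last holds). Time passes only in rows, so rows that do not move let the fingers close. It gives the time, the measured TCP pose, the force and the opening at its end, in the units of the state.
- ctrl.get_obs(): the state, without advancing time (a new reading comes with each control period).
- ctrl.get_image(name): name is "scene" or "top"; returns the picture (400x640x3 uint8, red, green, blue); there is no depth.
- ctrl.camera_info(name): a dict with "mtx" (3x3 intrinsics, pixels), "R" (3x3) and "t" (3): a world point X has camera coordinates R X + t. Camera axes: x right, y down, z forward; pixel columns grow to the right and rows downward; lengths in m; the calibration is good to about 2 mm. A picture is of the moment at which its call begins. camera_info takes no time and is no camera call.
- ctrl.finish_job(): hands the job in, once; it reports no verdict.
The state is a dict: "t": time; "q": joint angles; "dq": joint speeds; "effort": joint torques, N m; "tool_pos": TCP position; "tool_rot": TCP orientation; "contact_force": force on the tool from outside, world axes, zero at the start; "wrist_torque": the same for the moment, N m; "opening": finger opening in m.
Only numpy, scipy, OpenCV 4.12 (cv2) and the standard library are available. Lean on these libraries where they do the work, as an engineer would, in place of code of your own. Each camera call takes 0.05 s, during which the arm holds its last target.

### The job

The four chisels have just been sharpened: put them back in the bench rack, one in each place, in order of blade width, the narrowest next to the rack's red end and the widest at the other end. Each handle lies down in its V notch with the blade flat on the ledge, pointing away from you; set them down without dropping them, and leave the marker, the pencil and the tape where they are.

Things in the scene. Friction and masses are not known exactly. Their poses are not given: they have to be found in the camera images.
- chisel_10: Narrowest of four chisels: 10 mm blade, 4 mm thick; eight-sided light wood handle; bevel up. 170 mm long. Origin: middle of the underside; x from butt (-85 mm) to edge (+85), z up; underside flat at z = 0. Handle x = -85 to -4, tapering: 26 mm wide and high at x = -60, 20 at x = -20; grip it across at x = -25 to -10. Blade from x = +29. Balance near x = 0. About 0.1 kg.
- chisel_16: Second narrowest of four chisels: 16 mm blade, 4 mm thick; eight-sided light wood handle; bevel up. 170 mm long. Origin: middle of the underside; x from butt (-85 mm) to edge (+85), z up; underside flat at z = 0. Handle x = -85 to -4, tapering: 26 mm wide and high at x = -60, 20 at x = -20; grip it across at x = -25 to -10. Blade from x = +29. Balance near x = 0. About 0.1 kg.
- chisel_24: Second widest of four chisels: 24 mm blade, 4 mm thick; eight-sided light wood handle; bevel up. 170 mm long. Origin: middle of the underside; x from butt (-85 mm) to edge (+85), z up; underside flat at z = 0. Handle x = -85 to -4, tapering: 26 mm wide and high at x = -60, 20 at x = -20; grip it across at x = -25 to -10. Blade from x = +29. Balance near x = 0. About 0.1 kg.
- chisel_34: Widest of four chisels: 34 mm blade, 4 mm thick; eight-sided light wood handle; bevel up. 170 mm long. Origin: middle of the underside; x from butt (-85 mm) to edge (+85), z up; underside flat at z = 0. Handle x = -85 to -4, tapering: 26 mm wide and high at x = -60, 20 at x = -20; grip it across at x = -25 to -10. Blade from x = +29. Balance near x = 0. About 0.1 kg.
- chisel_rack: Fixed rack, plywood base 180 x 240 x 8 mm. Origin: mid-row on the bench; x away from the robot (yaw up to 0.2). Places at y = -90, -30, 30, 90 mm. Comb of 45 degree V notches (44 mm mouths) for handles at x = -60 to -46, 45 mm high; blade ledge x = 56 to 72, 28 high, 42 high dowels between places. Stowed: chisel's x along rack's, its origin at x = 0, z = 28. Fingers opened over 55 mm hit neighbours.
- red_end: Red-painted edge strip of the rack, 180 x 15 x 12 mm, fixed at either end of the row (rack y = +127 or -127 mm; the other end's strip is plain wood). It marks the end for the narrowest chisel. Origin: centre of its underside.
- marker: Black marker pen with a blue cap, 128 mm long, 18 mm thick, lying beside the left end of the rack. Not part of the job. Origin: middle, at the underside; y along the pen.
- pencil: Red carpenter's pencil, 173 mm long, 7 mm thick, lying just right of the chisels' edges. Not part of the job. Origin: middle, at the underside; y along the pencil.
- masking_tape: Cream roll of tape lying flat, 90 mm diameter, 25 mm high, to the right of the pencil. Not part of the job. Origin: centre of the underside.

How it is judged:
By the outcome, as a careful person would: the job done as asked, in the order asked, and still so for the second after the job is handed in, with the robot touching nothing.
It also fails if it takes over 106 s, if anything falls off the work surface, if the arm or the gripper's body presses on something with over 40 N, if the wrist force passes 120 N, or if a joint passes its speed limit or range.

## Working session

There is one attempt and no reset: what is moved stays moved. The work goes in short steps, Python scripts to look and compute and a tool call to move; the robot and the scene stay as the last step left them, time stands still between calls to the robot, and variables do not carry over. Pictures are saved under pics/ and viewed, and the job is handed in when it is done.

Besides the shell and the picture viewer there is one more tool, called after ">>>" as name(argument=value, ...) on one line, values as JSON. send_rows: Moves the arm, as the interface text tells. Its arguments: {"type":"object","properties":{"series":{"type":"array"},"squeeze":{"type":"number"}},"required":["series"]}

```bash
ls; mkdir -p pics; python3 - <<'E'
from station import ctrl
import cv2
print(ctrl.get_obs())
for n in("scene","top"):
    cv2.imwrite(f"pics/{n}0.png",ctrl.get_image(n)[:,:,::-1]); print(ctrl.camera_info(n))
E
```

```text
pics
{'t': 0.0, 'q': array([-1.39099927e+00,  5.33827426e-02,  1.61430084e+00, -5.58837812e-06,
        1.47597542e+00, -1.18999594e-01]), 'dq': array([ 0.00115004,  0.00129266, -0.00040962, -0.00145725, -0.00029176,
        0.00014063]), 'effort': array([ 7.51889947e-04, -3.93676400e+01, -3.70179927e+01, -2.35974875e-05,
        6.94304341e-03, -1.38453140e-05]), 'tool_pos': array([ 0.18387318, -0.59671583,  0.24104285]), 'tool_rot': array([-3.10455551e+00, -4.67298105e-01,  1.07316746e-04]), 'contact_force': array([ 0.55823266, -0.12025942,  0.27411237]), 'wrist_torque': array([ 0.02860541, -0.01862867, -0.00192346]), 'opening': 0.08546226696908937}
{'mtx': array([[514.7905655 ,   0.        , 315.34318809],
       [  0.        , 514.7905655 , 195.87341057],
       [  0.        ,   0.        ,   1.        ]]), 'R': array([[ 0.83357647, -0.5521105 , -0.01800742],
       [-0.39825275, -0.57805272, -0.71221472],
       [ 0.38281199,  0.60085693, -0.70173067]]), 't': array([-0.41760934,  0.20001778,  1.67725635])}
{'mtx': array([[395.22405848,   0.        , 311.90043451],
       [  0.        , 395.22405848, 203.08059418],
       [  0.        ,   0.        ,   1.        ]]), 'R': array([[-0.05631817, -0.99839472,  0.00602046],
       [-0.9716724 ,  0.05342257, -0.23021464],
       [ 0.22952345, -0.01881518, -0.97312125]]), 't': array([-0.00684697,  0.49364901,  1.24035041])}
```

View pics/scene0.png

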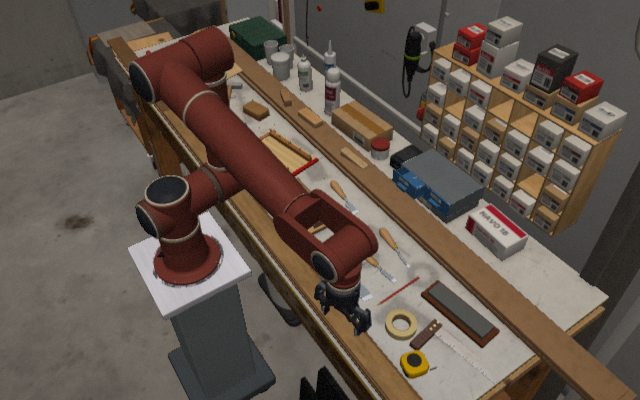

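View pics/top0.png

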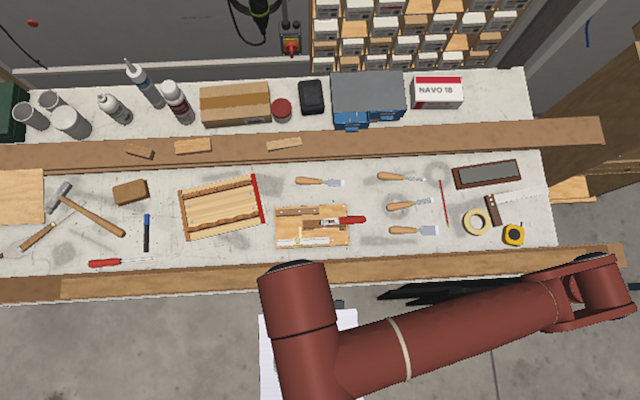

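```bash
python3 - <<'E'
import cv2
im=cv2.imread("pics/top0.png")
cv2.imwrite("pics/c1.png",cv2.resize(im[160:250,280:450],None,fx=4.7,fy=4.7,interpolation=cv2.INTER_CUBIC))
cv2.imwrite("pics/c2.png",cv2.resize(im[160:250,170:280],None,fx=6,fy=6,interpolation=cv2.INTER_CUBIC))
im=cv2.imread("pics/scene0.png")
cv2.imwrite("pics/c3.png",cv2.resize(im[120:310,250:430],None,fx=3,fy=3,interpolation=cv2.INTER_CUBIC))
E
```

```text
(no output)
```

View pics/c1.png

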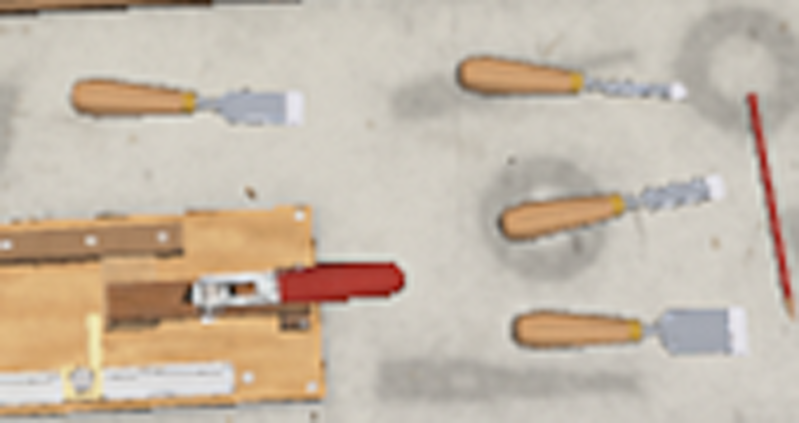

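View pics/c2.png

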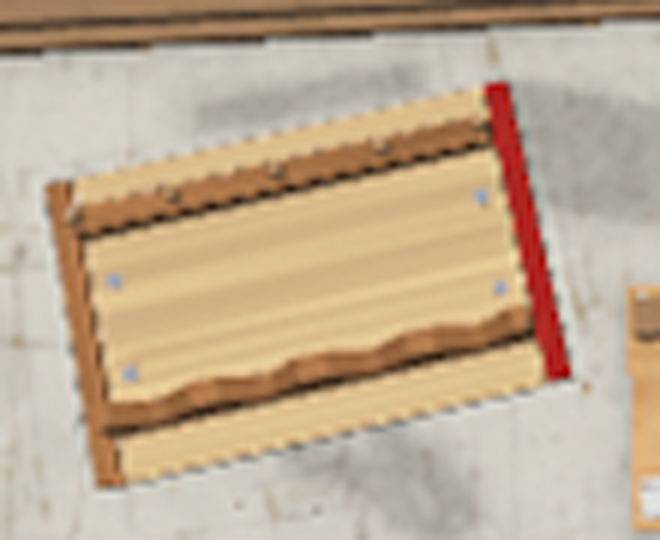

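View pics/c3.png

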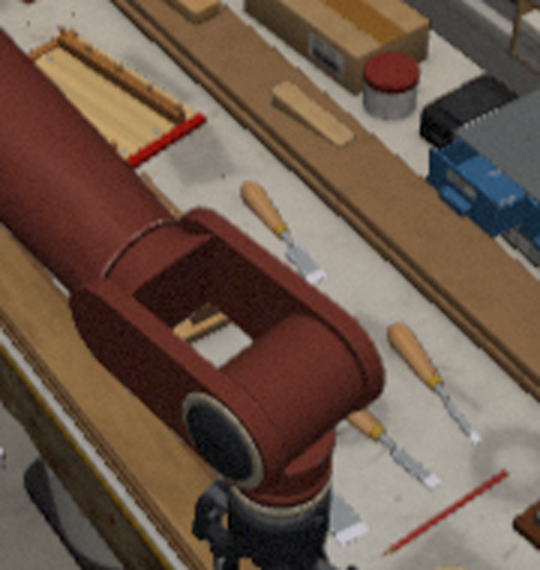

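```bash
cat > h.py <<'E'
import numpy as np,cv2
from scipy.optimize import least_squares
from scipy.spatial.transform import Rotation as Ro
import pickle,os
from station import ctrl
C={n:ctrl.camera_info(n) for n in("scene","top")}
def proj(P,n="top"):
    c=C[n];P=np.atleast_2d(P)@c["R"].T+c["t"];p=P@c["mtx"].T
    return p[:,:2]/p[:,2:]
def w(P,pose,z0=0):
    x,y,a=pose;P=np.atleast_2d(np.array(P,float));c,s=np.cos(a),np.sin(a)
    return np.c_[x+c*P[:,0]-s*P[:,1],y+s*P[:,0]+c*P[:,1],P[:,2]+z0]
def unproj(px,z,n="top"):
    c=C[n];d=c["R"].T@np.linalg.inv(c["mtx"])@[px[0],px[1],1];o=-c["R"].T@c["t"]
    return o+d*(z-o[2])/d[2]
def fit(model,px,x0,n="top"):
    r=least_squares(lambda q:(proj(w(model,q),n)-px).ravel(),x0)
    return r.x,np.abs(r.fun).max()
E
python3 - <<'E'
from h import *
def cp(l,s,o): return (np.array(l,float)+.5)/s-.5+np.array(o)
print("cam",-C["top"]["R"].T@C["top"]["t"])
px=cp([(508,83),(486,87),(47,185),(73,182),(570,378),(98,487)],6,(170,160))
m=np.array([(90,-134.5,12),(90,-119.5,12),(90,134.5,12),(90,119.5,12),(-90,-134.5,0),(-90,134.5,0)])/1e3
rk,e=fit(m,px,(.5,.2,.15)); print("rack",rk.round(4),e)
ch={}
# butt(z13), ferrule end z10, edge z2
L={"24":[(71,97),(194,101),(301,107)],"10":[(458,74),(581,82),(686,91)],"16":[(500,223),(622,203),(723,186)],"34":[(513,328),(640,330),(746,330)]}
for k,v in L.items():
    p=cp(v,4.7,(280,160)); mm=np.array([(-85,0,11),(-4,0,10),(85,0,2)])/1e3
    u=unproj(p[1],.01)
    q,e=fit(mm,p,(u[0],u[1],-1.57)); ch[k]=q; print(k,q.round(4),e)
    a=unproj(p[0],.011);b=unproj(p[2],.002);print("  len",np.linalg.norm((a-b)[:2]))
pickle.dump((rk,ch),open("m.pkl","wb"))
im=cv2.imread("pics/top0.png")
S=4;big=cv2.resize(im[160:260,170:450],None,fx=2.85,fy=2.85,interpolation=cv2.INTER_CUBIC)
def dr(P,col):
    p=(proj(P)-[170,160]+.5)*2.85
    cv2.polylines(big,[p.round().astype(int)],False,col,1)
for yy in(-90,-30,30,90): dr(w(np.array([(-60,yy,25),(72,yy,28)])/1e3,rk),(0,200,0))
dr(w(np.array([(90,-134.5,12),(90,134.5,12),(-90,134.5,12),(-90,-134.5,12),(90,-134.5,12)])/1e3,rk),(255,0,255))
dr(w(np.array([(72,-120,28),(72,120,28),(56,120,28),(56,-120,28)])/1e3,rk),(255,255,0))
dr(w(np.array([(-60,-120,45),(-60,120,45),(-46,120,45),(-46,-120,45)])/1e3,rk),(255,255,0))
for k,q in ch.items():
    b=int(k)/2
    dr(w(np.array([(29,b,4),(85,b,4),(85,-b,4),(29,-b,4)])/1e3,q),(0,0,255))
    dr(w(np.array([(-4,10,10),(-20,10,10),(-60,13,13),(-85,10,13),(-85,-10,13),(-60,-13,13),(-20,-10,10),(-4,-10,10)])/1e3,q),(255,0,0))
cv2.imwrite("pics/ov.png",big)
E
```

```text
cam [ 0.19458999 -0.00987057  1.3206978 ]
rack [0.5091 0.2749 0.1734] 0.9605890726961377
24 [ 0.5802 -0.0683 -1.6543] 1.8351935426982209
  len 0.16972668571107874
10 [ 0.5794 -0.3542 -1.6855] 1.8467737047992046
  len 0.1706518600451224
16 [ 0.4862 -0.3735 -1.4476] 1.9778570956942758
  len 0.1692429515459465
34 [ 0.3934 -0.3757 -1.6248] 2.038633982103647
  len 0.1695905845322258
```

View pics/ov.png

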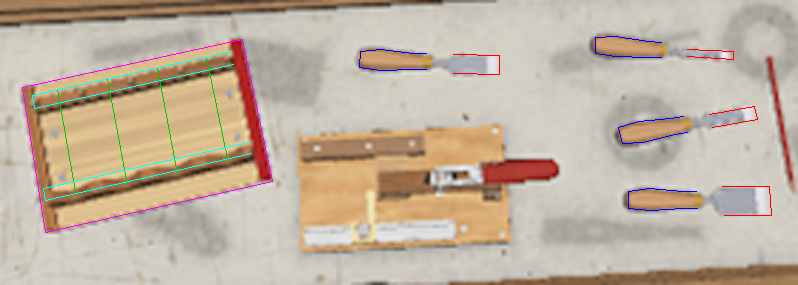

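```bash
cat >> h.py <<'E'
def pose():
    o=ctrl.get_obs();M=Ro.from_rotvec(o["tool_rot"]).as_matrix()
    return o,o["tool_pos"],M
def plan(P,th,n=5,show=None):
    """rows from the present pose to TCP P, tool down with tool x at th"""
    o,p,M=pose();p=p.copy()
    T=np.array([[np.cos(th),np.sin(th),0],[np.sin(th),-np.cos(th),0],[0,0,-1]])
    rv=Ro.from_matrix(M.T@T).as_rotvec();d=np.array(P)-p
    print("t %.2f pos %s th %.3f open %.4f F %s | left %s turn %s"%(o["t"],p.round(4),np.arctan2(M[1,0],M[0,0]),o["opening"],o["contact_force"].round(1),d.round(4),rv.round(3)))
    print("rows needed",max(np.abs(d).max()/.06,np.abs(rv).max()/.18))
    for i in range(show or n):
        Mi=M@Ro.from_rotvec(rv*i/n).as_matrix()
        s=Mi.T@d/n*100
        print(s.round(2),(rv/n).round(3))
def chT(k,gx=-.017):
    rk,ch=pickle.load(open("m.pkl","rb"));q=ch[k];g=w([(gx,0,0)],q)[0]
    return g[0],g[1],(q[2]+np.pi)
def rkT(k,gx=-.017,dx=0):
    rk,ch=pickle.load(open("m.pkl","rb"));y={"10":-.09,"16":-.03,"24":.03,"34":.09}[k]
    g=w([(gx+dx,y,0)],rk)[0];return g[0],g[1],rk[2]+np.pi
E
python3 - <<'E'
from h import *
rk,ch=pickle.load(open("m.pkl","rb"))
def cp(l,s,o): return (np.array(l,float)+.5)/s-.5+np.array(o)
L={"24":[(71,97),(194,101),(301,107)],"10":[(458,74),(581,82),(686,91)],"16":[(500,223),(622,203),(723,186)],"34":[(513,328),(640,330),(746,330)]}
for k,v in L.items():
    p=cp(v,4.7,(280,160)); mm=np.array([(-85,0,11),(1,0,9),(85,0,2)])/1e3
    q,e=fit(mm,p,ch[k]); ch[k]=q; print(k,q.round(4),e,chT(k))
pickle.dump((rk,ch),open("m.pkl","wb"))
for k in L: print(k,"grip",np.round(chT(k),4),"rack",np.round(rkT(k),4))
x,y,t=chT("34");plan((x,y,.15),t,8,5)
E
```

```text
24 [ 0.5804 -0.0666 -1.6546] 0.8773744988398562 (np.float64(0.5816174430263724), np.float64(-0.051316214828504444), np.float64(1.4873110898265984))
10 [ 0.5797 -0.3526 -1.686 ] 0.9311491184266174 (np.float64(0.5813722138586125), np.float64(-0.3373209512123707), np.float64(1.4560639922182887))
16 [ 0.4861 -0.3719 -1.4482] 1.0792141467514398 (np.float64(0.4841479926597137), np.float64(-0.356582692733987), np.float64(1.6940189787156321))
34 [ 0.3936 -0.3741 -1.6255] 1.1017055892807548 (np.float64(0.3943562203374756), np.float64(-0.35874993751236817), np.float64(1.5168106811685307))
24 grip [ 0.5819 -0.0497  1.487 ] rack [0.4871 0.3015 3.315 ]
10 grip [ 0.5817 -0.3357  1.4556] rack [0.5078 0.1833 3.315 ]
16 grip [ 0.484  -0.355   1.6934] rack [0.4975 0.2424 3.315 ]
34 grip [ 0.3945 -0.3572  1.5161] rack [0.4768 0.3606 3.315 ]
t 0.10 pos [ 0.1839 -0.5968  0.2412] th 0.299 open 0.0855 F [-0.5 -0.2 -0.5] | left [ 0.2106  0.2396 -0.0912] turn [-1.000e-03 -1.000e-03 -1.217e+00]
rows needed 6.762973088975071
[ 3.4  -2.09  1.14] [-0.    -0.    -0.152]
[ 3.67 -1.55  1.14] [-0.    -0.    -0.152]
[ 3.87 -0.97  1.14] [-0.    -0.    -0.152]
[ 3.97 -0.37  1.14] [-0.    -0.    -0.152]
[3.98 0.23 1.14] [-0.    -0.    -0.152]
```

>>> send_rows(series=[{"tx": 3.4, "ty": -2.1, "tz": 0.8, "wz": -0.152, "jaw": 0.45}, {"tx": 3.7, "ty": -1.5, "tz": 0.8, "wz": -0.152, "jaw": 0.45}, {"tx": 3.9, "ty": -1.0, "tz": 0.8, "wz": -0.152, "jaw": 0.45}, {"tx": 4.0, "ty": -0.4, "tz": 0.8, "wz": -0.152, "jaw": 0.45}, {"tx": 4.0, "ty": 0.2, "tz": 0.8, "wz": -0.152, "jaw": 0.45}], squeeze=60)

```text
invalid input at $.series[0]: expected keys tx, ty, tz, wx, wy, wz, jaw
```

```bash
python3 - <<'E'
from h import *
x,y,t=chT("34");plan((x,y,.12),t,4)
E
```

```text
t 0.10 pos [ 0.1839 -0.5968  0.2412] th 0.299 open 0.0855 F [-0.5 -0.2 -0.5] | left [ 0.2106  0.2396 -0.1212] turn [-1.000e-03 -1.000e-03 -1.217e+00]
rows needed 6.762973088975071
[ 6.79 -4.17  3.04] [-0.    -0.    -0.304]
[ 7.73 -1.94  3.04] [-0.    -0.    -0.304]
[7.96 0.46 3.03] [-0.    -0.    -0.304]
[7.46 2.83 3.03] [-0.    -0.    -0.304]
```

>>> send_rows(series=[{"tx": 3.4, "ty": -2.1, "tz": 0.8, "wx": 0, "wy": 0, "wz": -0.152, "jaw": 0.45}, {"tx": 3.7, "ty": -1.5, "tz": 0.8, "wx": 0, "wy": 0, "wz": -0.152, "jaw": 0.45}, {"tx": 3.9, "ty": -1.0, "tz": 0.8, "wx": 0, "wy": 0, "wz": -0.152, "jaw": 0.45}, {"tx": 4.0, "ty": -0.4, "tz": 0.8, "wx": 0, "wy": 0, "wz": -0.152, "jaw": 0.45}, {"tx": 4.0, "ty": 0.2, "tz": 0.8, "wx": 0, "wy": 0, "wz": -0.152, "jaw": 0.45}], squeeze=60)

```text
t: 0.72
tool_pos: [0.316, -0.4415, 0.198]
tool_rot: [-2.692, -1.61, -0.002]
contact_force: [-0.3, 0.4, -0.1]
opening: 0.047
```

```bash
python3 - <<'E'
from h import *
x,y,t=chT("34");plan((x,y,.12),t,5)
E
```

```text
t 0.72 pos [ 0.316  -0.4415  0.198 ] th 1.078 open 0.0470 F [-0.3  0.4 -0.1] | left [ 0.0785  0.0843 -0.078 ] turn [-0.003 -0.004 -0.438]
rows needed 2.4327472833700337
[2.22 0.59 1.56] [-0.001 -0.001 -0.088]
[2.16 0.78 1.56] [-0.001 -0.001 -0.088]
[2.09 0.97 1.56] [-0.001 -0.001 -0.088]
[2.   1.15 1.56] [-0.001 -0.001 -0.088]
[1.89 1.32 1.56] [-0.001 -0.001 -0.088]
```

>>> send_rows(series=[{"tx": 2.7, "ty": 0.8, "tz": 1.9, "wx": 0, "wy": 0, "wz": -0.11, "jaw": 0.45}, {"tx": 2.6, "ty": 1.0, "tz": 1.9, "wx": 0, "wy": 0, "wz": -0.11, "jaw": 0.45}, {"tx": 2.5, "ty": 1.3, "tz": 1.9, "wx": 0, "wy": 0, "wz": -0.11, "jaw": 0.45}, {"tx": 2.4, "ty": 1.6, "tz": 1.9, "wx": 0, "wy": 0, "wz": -0.11, "jaw": 0.45}, {"tx": 0, "ty": 0, "tz": 0, "wx": 0, "wy": 0, "wz": 0, "jaw": 0.45}])

```text
t: 1.35
tool_pos: [0.3952, -0.3518, 0.117]
tool_rot: [-2.252, -2.177, -0.004]
contact_force: [0.2, -0.3, -0.5]
opening: 0.0468
```

```bash
python3 - <<'E'
from h import *
x,y,t=chT("34");plan((x,y,.013),t,4)
for n in("scene","top"): cv2.imwrite(f"pics/{n}1.png",ctrl.get_image(n)[:,:,::-1])
im=cv2.imread("pics/scene1.png")
cv2.imwrite("pics/c4.png",cv2.resize(im[130:320,250:440],None,fx=3.1,fy=3.1,interpolation=cv2.INTER_CUBIC))
E
```

```text
t 1.35 pos [ 0.3952 -0.3518  0.117 ] th 1.537 open 0.0468 F [ 0.2 -0.3 -0.5] | left [-0.0007 -0.0054 -0.104 ] turn [-0.005 -0.008  0.021]
rows needed 1.7326613978878267
[-0.16 -0.    2.6 ] [-0.001 -0.002  0.005]
[-0.15 -0.    2.6 ] [-0.001 -0.002  0.005]
[-0.15 -0.    2.6 ] [-0.001 -0.002  0.005]
[-0.14 -0.01  2.6 ] [-0.001 -0.002  0.005]
```

View pics/c4.png

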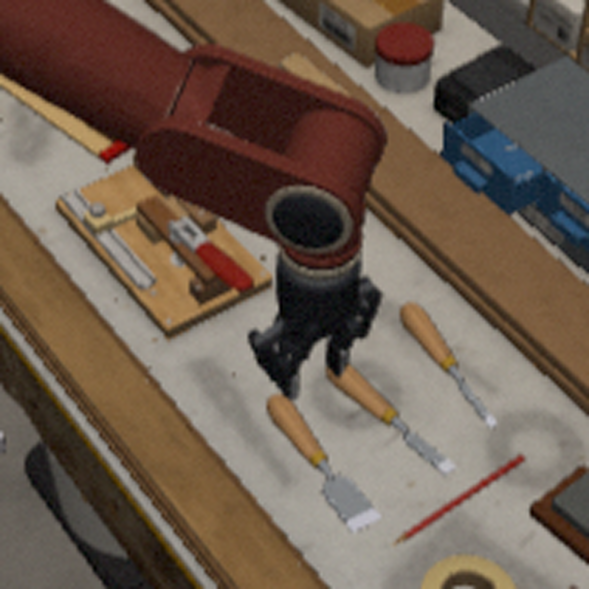

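View pics/top1.png

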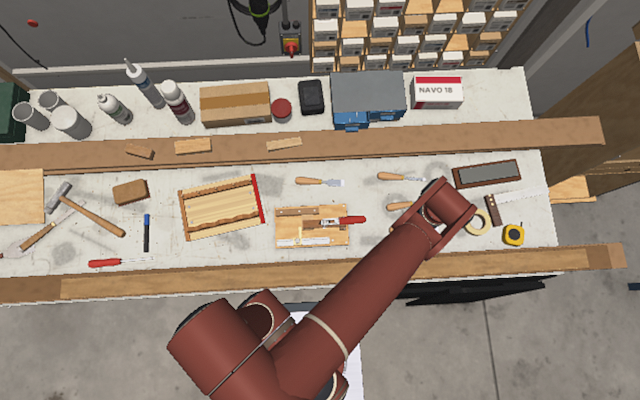

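```bash
python3 - <<'E'
from h import *
rk,ch=pickle.load(open("m.pkl","rb"))
im=cv2.imread("pics/scene1.png");x0,y0,S=315,215,6
big=cv2.resize(im[y0:y0+95,x0:x0+110],None,fx=S,fy=S,interpolation=cv2.INTER_CUBIC)
def dr(P,col):
    p=(proj(P,"scene")-[x0,y0]+.5)*S
    cv2.polylines(big,[p.round().astype(int)],False,col,1)
for k,q in ch.items():
    b=int(k)/2
    dr(w(np.array([(29,b,4),(85,b,4),(85,-b,4),(29,-b,4)])/1e3,q),(0,0,255))
    dr(w(np.array([(-4,10,10),(-20,10,10),(-60,13,13),(-85,10,13),(-85,-10,13),(-60,-13,13),(-20,-10,10),(-4,-10,10)])/1e3,q),(255,0,0))
cv2.imwrite("pics/ov2.png",big)
E
```

```text
(no output)
```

View pics/ov2.png

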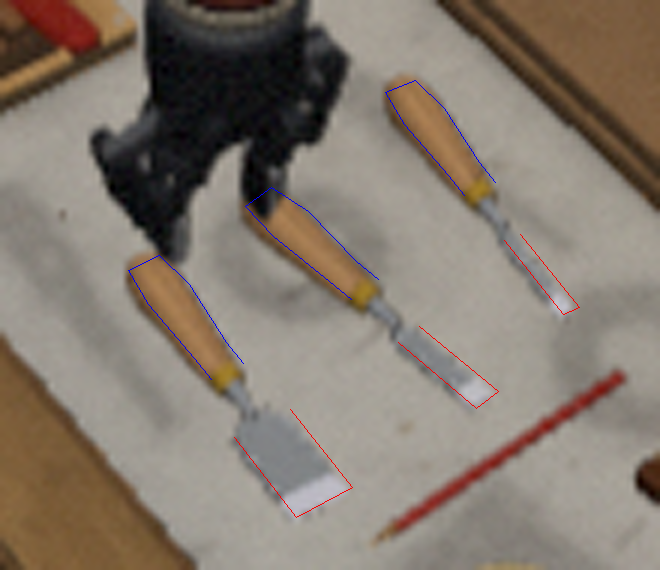

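>>> send_rows(series=[{"tx": -0.2, "ty": 0.05, "tz": 3.5, "wx": -0.005, "wy": -0.008, "wz": 0.02, "jaw": 0.45}, {"tx": -0.2, "ty": 0.05, "tz": 3.5, "wx": 0, "wy": 0, "wz": 0, "jaw": 0.45}, {"tx": -0.1, "ty": 0, "tz": 2.5, "wx": 0, "wy": 0, "wz": 0, "jaw": 0.45}, {"tx": 0, "ty": 0, "tz": 0, "wx": 0, "wy": 0, "wz": 0, "jaw": 0.45}])

```text
t: 1.95
tool_pos: [0.3968, -0.3667, 0.0279]
tool_rot: [2.282, 2.137, -0.004]
contact_force: [-0.1, 0.2, -0.4]
opening: 0.0466
```

```bash
python3 - <<'E'
from h import *
x,y,t=chT("34");plan((x,y,.013),t,1)
E
```

```text
t 1.95 pos [ 0.3968 -0.3667  0.0279] th 1.505 open 0.0466 F [-0.1  0.2 -0.4] | left [-0.0023  0.0096 -0.0149] turn [ 0.01   0.013 -0.011]
rows needed 0.24758773782430693
[ 0.96 -0.3   1.47] [ 0.01   0.013 -0.011]
```

```bash
python3 - <<'E'
from h import *
for i in range(3):
    o=ctrl.get_obs();print(o["t"],o["tool_pos"].round(4),o["tool_rot"].round(4),o["dq"].round(3),o["q"].round(4))
E
```

```text
1.95 [ 0.3968 -0.3667  0.0279] [ 2.2816  2.1366 -0.0042] [-0.012 -0.027 -0.038 -0.001 -0.003  0.004] [-8.8300e-01  8.0600e-02  1.9706e+00 -1.9000e-03  1.0745e+00 -8.1650e-01]
1.95 [ 0.3968 -0.3667  0.0279] [ 2.2816  2.1366 -0.0042] [-0.012 -0.027 -0.038 -0.001 -0.003  0.004] [-8.8300e-01  8.0600e-02  1.9706e+00 -1.9000e-03  1.0745e+00 -8.1650e-01]
1.95 [ 0.3968 -0.3667  0.0279] [ 2.2816  2.1366 -0.0042] [-0.012 -0.027 -0.038 -0.001 -0.003  0.004] [-8.8300e-01  8.0600e-02  1.9706e+00 -1.9000e-03  1.0745e+00 -8.1650e-01]
```

>>> send_rows(series=[{"tx": 0, "ty": 0, "tz": 0, "wx": 0, "wy": 0, "wz": 0, "jaw": 0.45}])

```text
t: 2.08
tool_pos: [0.3972, -0.3682, 0.0295]
tool_rot: [2.281, 2.133, -0.005]
contact_force: [-0.0, -0.2, -0.1]
opening: 0.0467
```

>>> send_rows(series=[{"tx": 0, "ty": 0, "tz": 0, "wx": 0, "wy": 0, "wz": 0, "jaw": 0.45}])

```text
t: 2.2
tool_pos: [0.3977, -0.3693, 0.0311]
tool_rot: [2.28, 2.131, -0.005]
contact_force: [0.3, -0.2, 0.5]
opening: 0.0469
```

```bash
python3 - <<'E'
from h import *
x,y,t=chT("34");plan((x,y,.013),t,1)
E
```

```text
t 2.20 pos [ 0.3977 -0.3693  0.0311] th 1.503 open 0.0469 F [ 0.3 -0.2  0.5] | left [-0.0032  0.0121 -0.0181] turn [ 0.013  0.017 -0.013]
rows needed 0.3022665024072113
[ 1.22 -0.42  1.79] [ 0.013  0.017 -0.013]
```

>>> send_rows(series=[{"tx": 0.8, "ty": -0.3, "tz": 1.0, "wx": 0.008, "wy": 0.01, "wz": -0.006, "jaw": 0.45}, {"tx": 0.7, "ty": -0.2, "tz": 0.9, "wx": 0.008, "wy": 0.01, "wz": -0.006, "jaw": 0.45}])

```text
t: 2.45
tool_pos: [0.3948, -0.3552, 0.0137]
tool_rot: [-2.281, -2.159, -0.0]
contact_force: [-0.1, -0.1, -0.4]
opening: 0.0467
```

```bash
python3 - <<'E'
from h import *
x,y,t=chT("34");plan((x,y,.013),t,1)
E
```

```text
t 2.45 pos [ 0.3948 -0.3552  0.0137] th 1.515 open 0.0467 F [-0.1 -0.1 -0.4] | left [-0.0003 -0.002  -0.0007] turn [-0.    -0.001 -0.001]
rows needed 0.03326358049439242
[-0.2  -0.02  0.07] [-0.    -0.001 -0.001]
```

Close while compensating the small per-row drift.

>>> send_rows(series=[{"tx": -0.2, "ty": 0, "tz": 0.15, "wx": 0, "wy": 0, "wz": 0, "jaw": 0.85}, {"tx": 0, "ty": 0, "tz": 0.1, "wx": 0.001, "wy": 0.002, "wz": 0, "jaw": 0.95}, {"tx": 0.05, "ty": 0, "tz": 0.1, "wx": 0.001, "wy": 0.002, "wz": 0, "jaw": 0.95}, {"tx": 0.05, "ty": 0, "tz": 0.1, "wx": 0.001, "wy": 0.002, "wz": 0, "jaw": 0.95}])

```text
t: 2.95
tool_pos: [0.3954, -0.3568, 0.0114]
tool_rot: [-2.274, -2.156, -0.002]
contact_force: [-4.0, 1.8, 7.4]
opening: 0.0178
```

```bash
python3 - <<'E'
from h import *
x,y,t=chT("34");plan((x,y,.013),t,1)
for n in("scene",): cv2.imwrite(f"pics/{n}2.png",ctrl.get_image(n)[:,:,::-1])
im=cv2.imread("pics/scene2.png")
cv2.imwrite("pics/c5.png",cv2.resize(im[200:320,300:440],None,fx=5,fy=5,interpolation=cv2.INTER_CUBIC))
E
```

```text
t 2.95 pos [ 0.3954 -0.3568  0.0114] th 1.517 open 0.0178 F [-4.   1.8  7.4] | left [-0.0009 -0.0004  0.0016] turn [-0.005 -0.007  0.001]
rows needed 0.03637258507036164
[-0.04 -0.09 -0.16] [-0.005 -0.007  0.001]
```

View pics/c5.png

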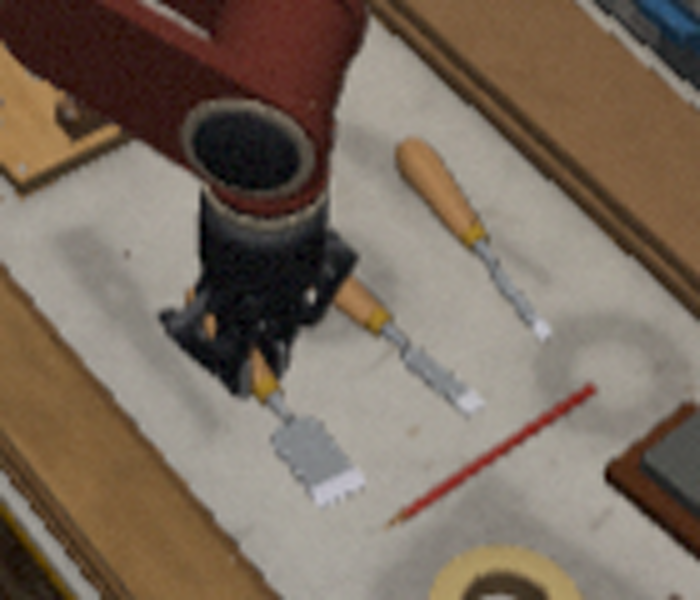

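>>> send_rows(series=[{"tx": 0, "ty": 0, "tz": -2, "wx": 0, "wy": 0, "wz": 0, "jaw": 0.95}, {"tx": 0, "ty": 0, "tz": -4, "wx": 0, "wy": 0, "wz": 0, "jaw": 0.95}, {"tx": 0, "ty": 0, "tz": -5, "wx": 0, "wy": 0, "wz": 0, "jaw": 0.95}, {"tx": 0, "ty": 0, "tz": -5, "wx": 0, "wy": 0, "wz": 0, "jaw": 0.95}])

```text
t: 3.5
tool_pos: [0.393, -0.3545, 0.1678]
tool_rot: [-2.263, -2.145, -0.003]
contact_force: [0.4, -0.9, -1.5]
opening: 0.0184
```

```bash
python3 - <<'E'
from h import *
x,y,t=rkT("34");plan((x,y,.2),t,14)
E
```

```text
t 3.50 pos [ 0.393  -0.3545  0.1678] th 1.517 open 0.0184 F [ 0.4 -0.9 -1.5] | left [0.0838 0.7151 0.0322] turn [ 0.005 -0.027 -1.798]
rows needed 11.918220241507443
[ 5.14  0.32 -0.14] [ 0.    -0.002 -0.128]
[ 5.05  0.98 -0.15] [ 0.    -0.002 -0.128]
[ 4.89  1.61 -0.16] [ 0.    -0.002 -0.128]
[ 4.64  2.23 -0.17] [ 0.    -0.002 -0.128]
[ 4.31  2.8  -0.18] [ 0.    -0.002 -0.128]
[ 3.92  3.33 -0.19] [ 0.    -0.002 -0.128]
[ 3.46  3.81 -0.2 ] [ 0.    -0.002 -0.128]
[ 2.94  4.22 -0.21] [ 0.    -0.002 -0.128]
[ 2.38  4.56 -0.21] [ 0.    -0.002 -0.128]
[ 1.78  4.83 -0.22] [ 0.    -0.002 -0.128]
[ 1.14  5.01 -0.22] [ 0.    -0.002 -0.128]
[ 0.49  5.12 -0.23] [ 0.    -0.002 -0.128]
[-0.17  5.14 -0.23] [ 0.    -0.002 -0.128]
[-0.83  5.08 -0.23] [ 0.    -0.002 -0.128]
```

>>> send_rows(series=[{"tx": 4.0, "ty": 0.3, "tz": -0.4, "wx": 0, "wy": 0, "wz": -0.128, "jaw": 0.95}, {"tx": 5.0, "ty": 1.0, "tz": -0.4, "wx": 0, "wy": 0, "wz": -0.128, "jaw": 0.95}, {"tx": 4.9, "ty": 1.6, "tz": -0.4, "wx": 0, "wy": 0, "wz": -0.128, "jaw": 0.95}, {"tx": 4.6, "ty": 2.2, "tz": -0.4, "wx": 0, "wy": 0, "wz": -0.128, "jaw": 0.95}, {"tx": 4.3, "ty": 2.8, "tz": -0.4, "wx": 0, "wy": 0, "wz": -0.128, "jaw": 0.95}])

```text
t: 4.12
tool_pos: [0.4226, -0.1098, 0.196]
tool_rot: [-1.46, -2.767, -0.011]
contact_force: [0.4, -1.1, -1.7]
opening: 0.0176
```

```bash
python3 - <<'E'
from h import *
x,y,t=rkT("34");plan((x,y,.2),t,9,5)
E
```

```text
t 4.12 pos [ 0.4226 -0.1098  0.196 ] th 2.171 open 0.0176 F [ 0.4 -1.1 -1.7] | left [0.0542 0.4704 0.004 ] turn [ 0.008 -0.013 -1.144]
rows needed 7.839859487051402
[3.97 3.45 0.01] [ 0.001 -0.001 -0.127]
[3.51 3.92 0.  ] [ 0.001 -0.001 -0.127]
[ 2.98  4.34 -0.  ] [ 0.001 -0.001 -0.127]
[ 2.41  4.68 -0.01] [ 0.001 -0.001 -0.127]
[ 1.79  4.95 -0.02] [ 0.001 -0.001 -0.127]
```

>>> send_rows(series=[{"tx": 4.0, "ty": 3.4, "tz": 0, "wx": 0.001, "wy": -0.001, "wz": -0.13, "jaw": 0.95}, {"tx": 3.5, "ty": 3.9, "tz": 0, "wx": 0.001, "wy": -0.001, "wz": -0.13, "jaw": 0.95}, {"tx": 3.0, "ty": 4.3, "tz": 0, "wx": 0.001, "wy": -0.001, "wz": -0.13, "jaw": 0.95}, {"tx": 2.4, "ty": 4.7, "tz": 0, "wx": 0.001, "wy": -0.001, "wz": -0.13, "jaw": 0.95}, {"tx": 1.8, "ty": 4.9, "tz": 0, "wx": 0.001, "wy": -0.001, "wz": -0.13, "jaw": 0.95}])

```text
t: 4.75
tool_pos: [0.4465, 0.1596, 0.1969]
tool_rot: [-0.468, -3.099, -0.005]
contact_force: [0.5, 0.8, -1.6]
opening: 0.0181
```

```bash
python3 - <<'E'
from h import *
x,y,t=rkT("34");plan((x,y,.15),t,5,5)
E
```

```text
t 4.75 pos [0.4465 0.1596 0.1969] th 2.842 open 0.0181 F [ 0.5  0.8 -1.6] | left [ 0.0303  0.2009 -0.0469] turn [ 0.004 -0.007 -0.473]
rows needed 3.34874158173485
[0.6  4.02 0.95] [ 0.001 -0.001 -0.095]
[0.22 4.06 0.95] [ 0.001 -0.001 -0.095]
[-0.16  4.06  0.94] [ 0.001 -0.001 -0.095]
[-0.54  4.03  0.94] [ 0.001 -0.001 -0.095]
[-0.92  3.96  0.94] [ 0.001 -0.001 -0.095]
```

>>> send_rows(series=[{"tx": 0.6, "ty": 4.3, "tz": 0.9, "wx": 0.001, "wy": -0.001, "wz": -0.1, "jaw": 0.95}, {"tx": 0.2, "ty": 4.1, "tz": 0.9, "wx": 0.001, "wy": -0.001, "wz": -0.1, "jaw": 0.95}, {"tx": -0.2, "ty": 4.1, "tz": 0.9, "wx": 0.001, "wy": -0.001, "wz": -0.095, "jaw": 0.95}, {"tx": -0.5, "ty": 4.0, "tz": 0.9, "wx": 0.001, "wy": -0.001, "wz": -0.095, "jaw": 0.95}, {"tx": -0.9, "ty": 3.6, "tz": 0.9, "wx": 0.001, "wy": -0.001, "wz": -0.085, "jaw": 0.95}])

```text
t: 5.38
tool_pos: [0.4737, 0.3687, 0.1488]
tool_rot: [0.307, -3.124, 0.005]
contact_force: [1.0, 0.0, -1.1]
opening: 0.0178
```

```bash
python3 - <<'E'
from h import *
x,y,t=rkT("34");plan((x,y,.1),t,3)
for n in("scene","top"): cv2.imwrite(f"pics/{n}3.png",ctrl.get_image(n)[:,:,::-1])
im=cv2.imread("pics/scene3.png");im=im[100:240,200:360]
jm=cv2.imread("pics/top3.png")[150:270,130:300]
cv2.imwrite("pics/c6.png",cv2.resize(im,None,fx=3.5,fy=3.5,interpolation=cv2.INTER_CUBIC))
cv2.imwrite("pics/c7.png",cv2.resize(jm,None,fx=4,fy=4,interpolation=cv2.INTER_CUBIC))
E
```

```text
t 5.38 pos [0.4737 0.3687 0.1488] th -2.946 open 0.0178 F [ 1.   0.  -1.1] | left [ 0.003  -0.0081 -0.0488] turn [-0.003 -0.003  0.022]
rows needed 0.8130260578460021
[-0.05 -0.28  1.63] [-0.001 -0.001  0.007]
[-0.05 -0.28  1.63] [-0.001 -0.001  0.007]
[-0.05 -0.28  1.63] [-0.001 -0.001  0.007]
```

View pics/c6.png

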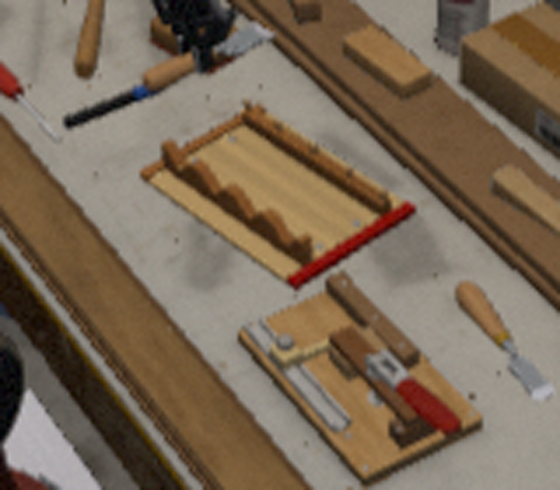

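View pics/c7.png

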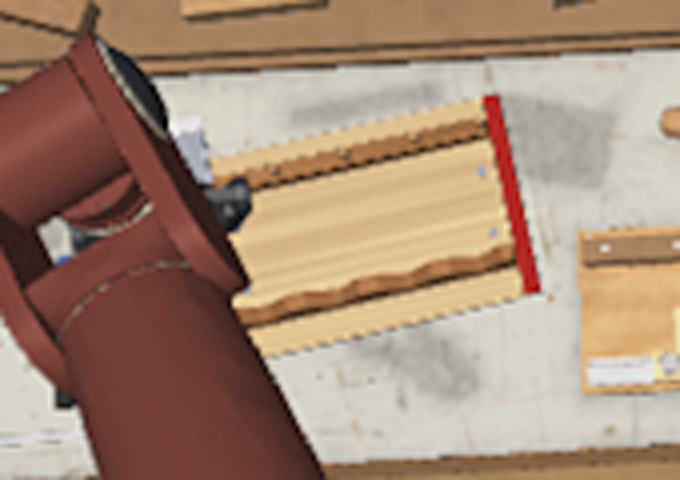

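```bash
python3 - <<'E'
from h import *
rk,ch=pickle.load(open("m.pkl","rb"))
for n,(x0,y0,wd,ht),S in(("scene",(235,125,90,60),8),("top",(170,165,110,85),7)):
    im=cv2.imread(f"pics/{n}3.png")if n=="scene" else cv2.imread("pics/top0.png")
    big=cv2.resize(im[y0:y0+ht,x0:x0+wd],None,fx=S,fy=S,interpolation=cv2.INTER_CUBIC)
    def dr(P,col):
        p=(proj(w(np.array(P)/1e3,rk),n)-[x0,y0]+.5)*S
        cv2.polylines(big,[p.round().astype(int)],False,col,1)
    for s in(1,-1): dr([(90,s*134.5,12),(-90,s*134.5,12),(-90,s*119.5,12),(90,s*119.5,12),(90,s*134.5,12)],(255,0,255))
    for yy in(-90,-30,30,90):
        dr([(-60,yy-22,45),(-60,yy,23),(-60,yy+22,45)],(0,255,0));dr([(-46,yy-22,45),(-46,yy,23),(-46,yy+22,45)],(255,0,0))
    for yy in(-60,0,60): dr([(64,yy,28),(64,yy,42)],(0,255,0))
    dr([(72,-120,28),(72,120,28),(56,120,28),(56,-120,28)],(255,255,0))
    cv2.imwrite(f"pics/rk_{n}.png",big)
E
```

```text
(no output)
```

View pics/rk_scene.png

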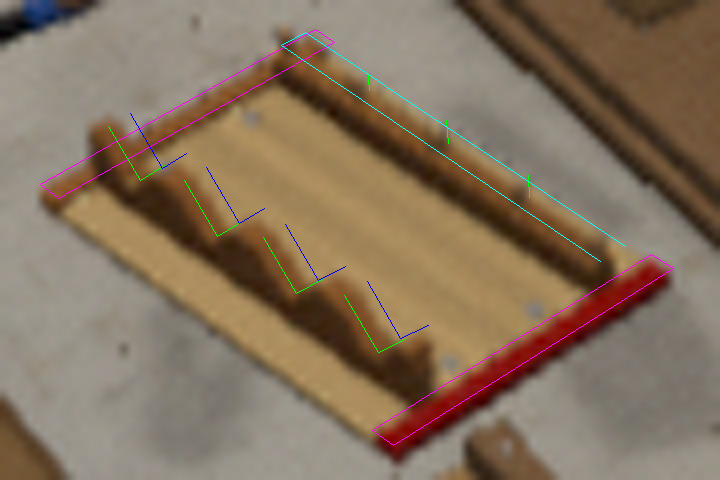

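View pics/rk_top.png

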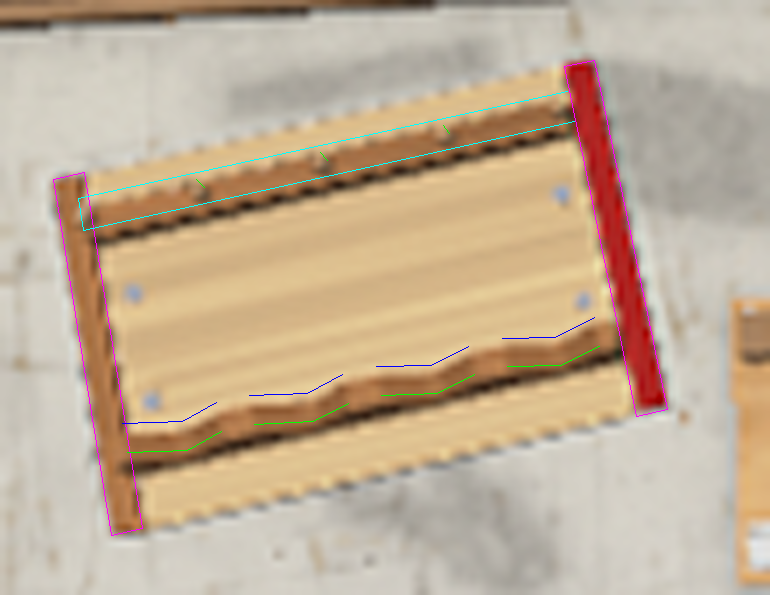

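```bash
python3 - <<'E'
import cv2
a=cv2.imread("pics/top0.png")
S=14
def crop(im,x0,y0,wd,ht,f):
    b=cv2.resize(im[y0:y0+ht,x0:x0+wd],None,fx=S,fy=S,interpolation=cv2.INTER_CUBIC)
    for i in range(0,wd,5): cv2.putText(b,str(x0+i),(i*S,10),0,.35,(255,0,0),1);cv2.line(b,(i*S+7,12),(i*S+7,20),(255,0,0))
    for i in range(0,ht,5): cv2.putText(b,str(y0+i),(0,i*S+10),0,.35,(255,0,0),1)
    cv2.imwrite(f,b)
crop(a,228,170,42,42,"pics/z1.png")
crop(a,228,206,42,30,"pics/z2.png")
crop(a,174,185,50,42,"pics/z3.png")
E
```

```text
(no output)
```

View pics/z1.png

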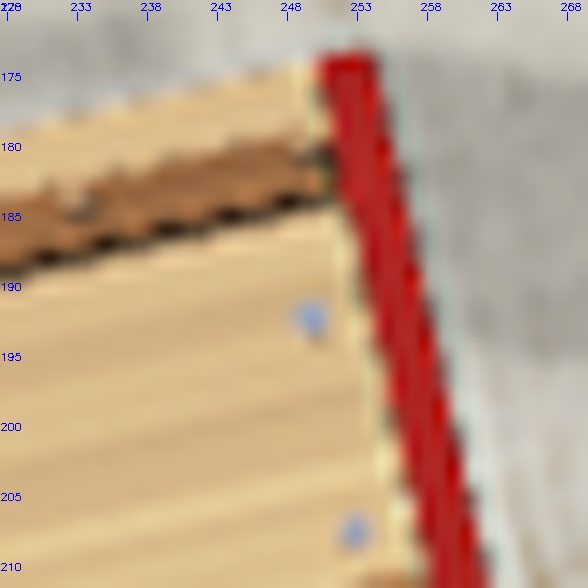

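View pics/z2.png

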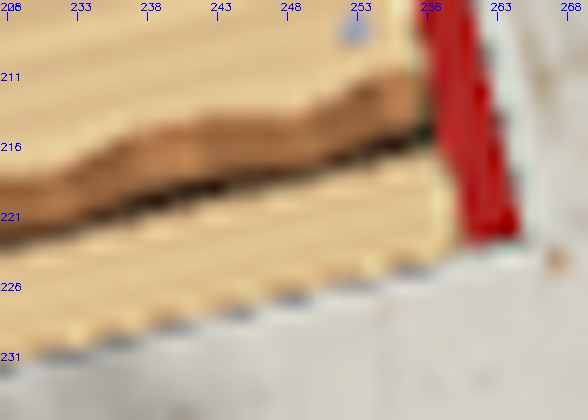

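```bash
python3 - <<'E'
from h import *
rk,ch=pickle.load(open("m.pkl","rb"))
m=[((90,-134.5,12),(254.5,173.2)),((90,-119.5,12),(250.2,173.6)),((-90,-134.5,0),(264.6,222.5)),((-90,-119.5,0),(260.5,223.1)),((72,-118,28),(248.9,179.1)),((56,-118,8),(251.1,184.1)),((90,-118,8),(248.9,173.9)),((-60,-119,8),(258.1,215.9)),((-90,-115,0),(258.9,224.2)),((-46,-116,45),(256.8,210.5))]
P=np.array([a for a,b in m])/1e3;b=np.array([b for a,b in m])
print((proj(w(P,rk))-b).round(2))
q,e=fit(P,b,rk);print(q,e);print((proj(w(P,q))-b).round(2))
for k in("10","16"):
  print(k)
E
```

```text
[[-0.2  -0.16]
 [-0.16  0.37]
 [ 0.55  1.04]
 [ 0.31  1.43]
 [ 1.04 -1.53]
 [ 0.59 -0.5 ]
 [ 0.89  0.51]
 [ 0.52 -0.26]
 [ 0.61  0.63]
 [-1.31 -0.94]]
[0.50848318 0.27564746 0.18053573] 1.5542130689630937
[[-0.66 -0.21]
 [-0.61  0.36]
 [ 0.45  0.91]
 [ 0.22  1.33]
 [ 0.62 -1.55]
 [ 0.2  -0.53]
 [ 0.44  0.5 ]
 [ 0.36 -0.35]
 [ 0.51  0.54]
 [-1.5  -1.02]]
10
16
```

View pics/z3.png

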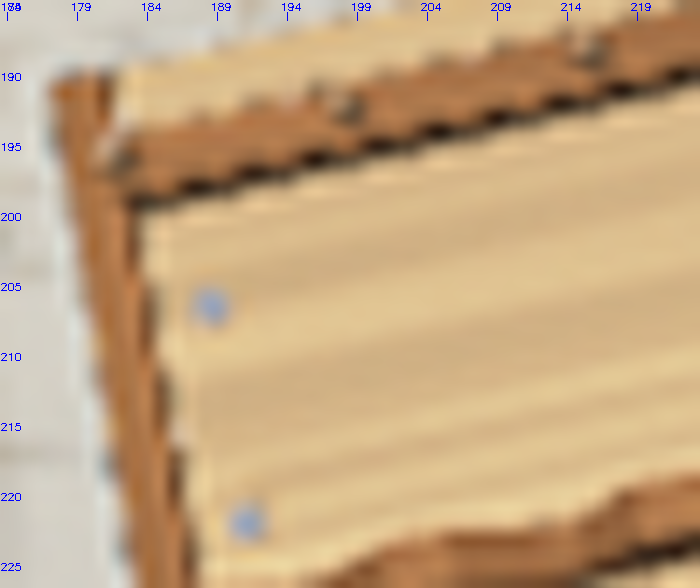

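```bash
python3 - <<'E'
from h import *
rk,ch=pickle.load(open("m.pkl","rb"));rk[0]-=.0015;rk[2]=.175
pickle.dump((rk,ch),open("m.pkl","wb"))
x,y,t=rkT("34");plan((x,y,.07),t,3)
E
```

```text
t 5.47 pos [0.473  0.3696 0.1476] th -2.945 open 0.0181 F [-0.9 -1.3 -1.2] | left [ 0.0022 -0.0091 -0.0776] turn [-0.003 -0.005  0.021]
rows needed 1.292700674752754
[-0.03 -0.3   2.59] [-0.001 -0.002  0.007]
[-0.02 -0.31  2.59] [-0.001 -0.002  0.007]
[-0.02 -0.31  2.59] [-0.001 -0.002  0.007]
```

>>> send_rows(series=[{"tx": 0, "ty": -0.4, "tz": 2.4, "wx": -0.001, "wy": -0.002, "wz": 0.01, "jaw": 0.95}, {"tx": 0, "ty": -0.4, "tz": 2.4, "wx": -0.001, "wy": -0.002, "wz": 0.008, "jaw": 0.95}, {"tx": 0, "ty": -0.1, "tz": 2.0, "wx": -0.001, "wy": -0.001, "wz": 0, "jaw": 0.95}, {"tx": 0, "ty": 0, "tz": 0.2, "wx": 0, "wy": 0, "wz": 0, "jaw": 0.95}])

```text
t: 5.98
tool_pos: [0.474, 0.3589, 0.0746]
tool_rot: [0.276, -3.128, 0.002]
contact_force: [0.2, 0.0, -1.3]
opening: 0.0177
```

```bash
python3 - <<'E'
from h import *
x,y,t=rkT("34");plan((x,y,.05),t,2)
E
```

```text
t 5.97 pos [0.474  0.3589 0.0746] th -2.965 open 0.0177 F [ 0.2  0.  -1.3] | left [ 0.0011  0.0016 -0.0246] turn [-0.001 -0.002  0.001]
rows needed 0.4104700222901087
[-0.07  0.07  1.23] [-0.001 -0.001  0.001]
[-0.07  0.07  1.23] [-0.001 -0.001  0.001]
```

>>> send_rows(series=[{"tx": -0.07, "ty": 0.07, "tz": 1.2, "wx": -0.001, "wy": -0.001, "wz": 0.001, "jaw": 0.95}, {"tx": -0.07, "ty": 0.07, "tz": 1.2, "wx": 0, "wy": 0, "wz": 0, "jaw": 0.95}, {"tx": 0, "ty": 0, "tz": 0.3, "wx": 0, "wy": 0, "wz": 0, "jaw": 0.95}])

```text
t: 6.35
tool_pos: [0.4765, 0.361, 0.0478]
tool_rot: [-0.274, 3.128, 0.001]
contact_force: [-0.2, -0.3, -1.8]
opening: 0.0181
```

```bash
python3 - <<'E'
from h import *
x,y,t=rkT("34");plan((x,y,.041),t,2)
n="scene";cv2.imwrite(f"pics/{n}4.png",ctrl.get_image(n)[:,:,::-1])
im=cv2.imread("pics/scene4.png");im=im[100:190,220:330]
cv2.imwrite("pics/c8.png",cv2.resize(im,None,fx=6,fy=6,interpolation=cv2.INTER_CUBIC))
E
```

```text
t 6.35 pos [0.4765 0.361  0.0478] th -2.967 open 0.0181 F [-0.2 -0.3 -1.8] | left [-0.0014 -0.0005 -0.0068] turn [ 0.001  0.002 -0.   ]
rows needed 0.11393510101341624
[ 0.07 -0.01  0.34] [ 0.     0.001 -0.   ]
[ 0.07 -0.01  0.34] [ 0.     0.001 -0.   ]
```

View pics/c8.png

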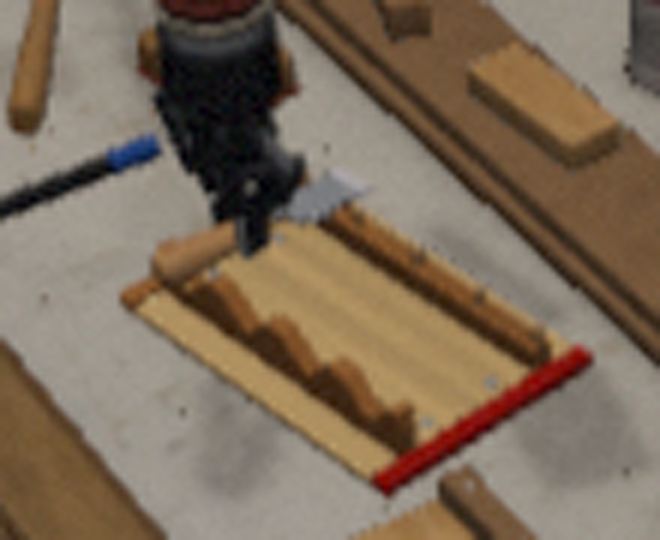

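>>> send_rows(series=[{"tx": 0.07, "ty": 0, "tz": 0.4, "wx": 0, "wy": 0.001, "wz": 0, "jaw": 0.95}, {"tx": 0.07, "ty": 0, "tz": 0.4, "wx": 0, "wy": 0.001, "wz": 0, "jaw": 0.95}, {"tx": 0.03, "ty": 0, "tz": 0.2, "wx": 0, "wy": 0, "wz": 0, "jaw": 0.95}])

```text
t: 6.78
tool_pos: [0.4758, 0.3613, 0.0397]
tool_rot: [-0.275, 3.128, 0.001]
contact_force: [-4.5, -4.3, 12.0]
opening: 0.0182
```

```bash
python3 - <<'E'
from h import *
x,y,t=rkT("34");plan((x,y,.041),t,2)
E
```

```text
t 6.78 pos [0.4758 0.3613 0.0397] th -2.966 open 0.0182 F [-4.5 -4.3 12. ] | left [-0.0007 -0.0007  0.0013] turn [0.001 0.002 0.   ]
rows needed 0.021491703727497907
[ 0.04 -0.03 -0.06] [0.    0.001 0.   ]
[ 0.04 -0.03 -0.06] [0.    0.001 0.   ]
```

>>> send_rows(series=[{"tx": 0, "ty": 0, "tz": 0, "wx": 0, "wy": 0, "wz": 0, "jaw": 0.75}, {"tx": 0, "ty": 0, "tz": 0.1, "wx": 0, "wy": 0, "wz": 0, "jaw": 0.6}, {"tx": 0, "ty": 0, "tz": 0, "wx": 0, "wy": 0, "wz": 0, "jaw": 0.55}])

```text
t: 7.15
tool_pos: [0.4768, 0.3619, 0.0398]
tool_rot: [-0.274, 3.125, 0.003]
contact_force: [0.3, 0.3, 0.1]
opening: 0.0383
```

```bash
python3 - <<'E'
from h import *
x,y,t=rkT("34");plan((x,y,.041),t,2)
n="scene";cv2.imwrite(f"pics/{n}5.png",ctrl.get_image(n)[:,:,::-1])
im=cv2.imread("pics/scene5.png");im=im[100:190,220:330]
cv2.imwrite("pics/c9.png",cv2.resize(im,None,fx=6,fy=6,interpolation=cv2.INTER_CUBIC))
E
```

```text
t 7.15 pos [0.4768 0.3619 0.0398] th -2.967 open 0.0383 F [0.3 0.3 0.1] | left [-0.0016 -0.0014  0.0012] turn [0.002 0.004 0.   ]
rows needed 0.026856153448615954
[ 0.09 -0.05 -0.06] [0.001 0.002 0.   ]
[ 0.09 -0.05 -0.06] [0.001 0.002 0.   ]
```

View pics/c9.png

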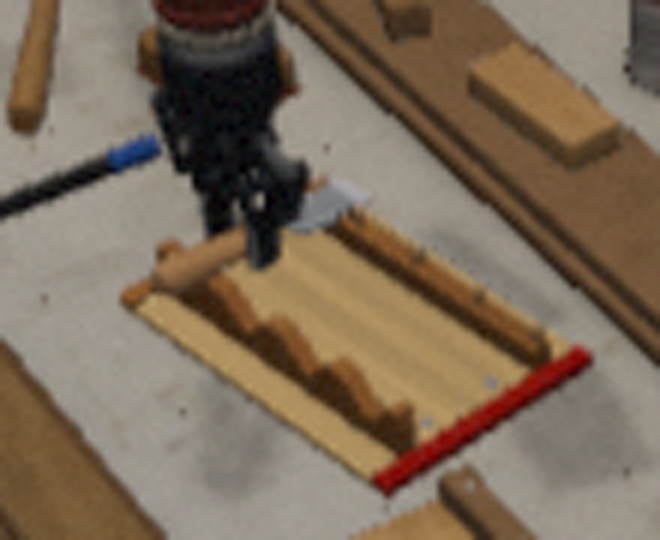

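Resting in the notch with the blade on the ledge. Lift straight up, then go to the 16 mm.

>>> send_rows(series=[{"tx": 0, "ty": 0, "tz": -2.0, "wx": 0.001, "wy": 0.002, "wz": 0, "jaw": 0.55}, {"tx": 0.03, "ty": 0, "tz": -3.5, "wx": 0, "wy": 0.001, "wz": 0, "jaw": 0.55}, {"tx": 0, "ty": 0, "tz": -5, "wx": 0, "wy": 0, "wz": 0, "jaw": 0.55}, {"tx": 0, "ty": 0, "tz": -4, "wx": 0, "wy": 0, "wz": 0, "jaw": 0.55}])

```text
t: 7.7
tool_pos: [0.4746, 0.3608, 0.1887]
tool_rot: [0.274, -3.125, 0.002]
contact_force: [0.5, 0.3, -1.0]
opening: 0.0386
```

```bash
python3 - <<'E'
from h import *
x,y,t=chT("16");plan((x,y,.15),t,12)
E
```

```text
t 7.70 pos [0.4746 0.3608 0.1887] th -2.967 open 0.0386 F [ 0.5  0.3 -1. ] | left [ 0.0095 -0.7158 -0.0387] turn [-0.004 -0.002  1.623]
rows needed 11.929549158986342
[ 0.96 -5.89  0.33] [-0.    -0.     0.135]
[ 0.16 -5.96  0.33] [-0.    -0.     0.135]
[-0.65 -5.93  0.33] [-0.    -0.     0.135]
[-1.44 -5.79  0.33] [-0.    -0.     0.135]
[-2.21 -5.54  0.33] [-0.    -0.     0.135]
[-2.94 -5.19  0.32] [-0.    -0.     0.135]
[-3.61 -4.75  0.32] [-0.    -0.     0.135]
[-4.22 -4.22  0.32] [-0.    -0.     0.135]
[-4.75 -3.61  0.32] [-0.    -0.     0.135]
[-5.19 -2.94  0.32] [-0.    -0.     0.135]
[-5.54 -2.21  0.32] [-0.    -0.     0.135]
[-5.79 -1.45  0.32] [-0.    -0.     0.135]
```

>>> send_rows(series=[{"tx": 1.0, "ty": -4.5, "tz": 0, "wx": 0, "wy": 0, "wz": 0.135, "jaw": 0.45}, {"tx": 0.2, "ty": -6, "tz": 0, "wx": 0, "wy": 0, "wz": 0.135, "jaw": 0.45}, {"tx": -0.6, "ty": -5.9, "tz": 0, "wx": 0, "wy": 0, "wz": 0.135, "jaw": 0.45}, {"tx": -1.4, "ty": -5.8, "tz": 0, "wx": 0, "wy": 0, "wz": 0.135, "jaw": 0.45}, {"tx": -2.2, "ty": -5.5, "tz": 0, "wx": 0, "wy": 0, "wz": 0.135, "jaw": 0.45}])

```text
t: 8.32
tool_pos: [0.4774, 0.0742, 0.2042]
tool_rot: [0.793, 3.022, 0.016]
contact_force: [1.1, 0.3, 0.1]
opening: 0.0467
```

>>> send_rows(series=[{"tx": -2.9, "ty": -5.2, "tz": 0.2, "wx": 0, "wy": 0, "wz": 0.135, "jaw": 0.45}, {"tx": -3.6, "ty": -4.7, "tz": 0.2, "wx": 0, "wy": 0, "wz": 0.135, "jaw": 0.45}, {"tx": -4.2, "ty": -4.2, "tz": 0.2, "wx": 0, "wy": 0, "wz": 0.135, "jaw": 0.45}, {"tx": -4.7, "ty": -3.6, "tz": 0.2, "wx": 0, "wy": 0, "wz": 0.135, "jaw": 0.45}])

```text
t: 8.82
tool_pos: [0.4765, -0.1711, 0.2033]
tool_rot: [1.59, 2.679, 0.029]
contact_force: [1.5, -0.1, 0.8]
opening: 0.0473
```

```bash
python3 - <<'E'
from h import *
x,y,t=chT("16");plan((x,y,.12),t,5)
E
```

```text
t 8.82 pos [ 0.4765 -0.1711  0.2033] th 2.070 open 0.0473 F [ 1.5 -0.1  0.8] | left [ 0.0076 -0.1839 -0.0833] turn [0.032 0.008 0.377]
rows needed 3.064767872259984
[-3.28 -1.68  1.66] [0.006 0.002 0.075]
[-3.4  -1.42  1.67] [0.006 0.002 0.075]
[-3.5  -1.15  1.67] [0.006 0.002 0.075]
[-3.58 -0.87  1.67] [0.006 0.002 0.075]
[-3.63 -0.59  1.67] [0.006 0.002 0.075]
```

>>> send_rows(series=[{"tx": -4.0, "ty": -2.1, "tz": 1.9, "wx": 0.007, "wy": 0.002, "wz": 0.09, "jaw": 0.45}, {"tx": -4.2, "ty": -1.7, "tz": 1.9, "wx": 0.007, "wy": 0.002, "wz": 0.09, "jaw": 0.45}, {"tx": -4.2, "ty": -1.2, "tz": 1.9, "wx": 0.007, "wy": 0.002, "wz": 0.09, "jaw": 0.45}, {"tx": -3.2, "ty": -0.7, "tz": 1.7, "wx": 0.006, "wy": 0.001, "wz": 0.07, "jaw": 0.45}, {"tx": -0.8, "ty": -0.1, "tz": 1.0, "wx": 0.003, "wy": 0, "wz": 0.02, "jaw": 0.45}])

```text
t: 9.45
tool_pos: [0.4834, -0.3581, 0.1286]
tool_rot: [2.073, 2.339, 0.003]
contact_force: [-0.2, -1.4, -0.3]
opening: 0.0471
```

```bash
python3 - <<'E'
from h import *
x,y,t=chT("16");plan((x,y,.0125),t,4)
E
```

```text
t 9.45 pos [ 0.4834 -0.3581  0.1286] th 1.691 open 0.0471 F [-0.2 -1.4 -0.3] | left [ 0.0006  0.0031 -0.1161] turn [ 0.012  0.011 -0.002]
rows needed 1.9342447844560933
[ 0.11 -0.01  2.9 ] [ 0.003  0.003 -0.   ]
[ 0.1 -0.   2.9] [ 0.003  0.003 -0.   ]
[0.09 0.01 2.9 ] [ 0.003  0.003 -0.   ]
[0.08 0.02 2.9 ] [ 0.003  0.003 -0.   ]
```

>>> send_rows(series=[{"tx": 0.3, "ty": 0, "tz": 3.2, "wx": 0.005, "wy": 0.006, "wz": 0, "jaw": 0.45}, {"tx": 0.2, "ty": 0, "tz": 3.2, "wx": 0.005, "wy": 0.006, "wz": 0, "jaw": 0.45}, {"tx": 0.1, "ty": 0, "tz": 2.8, "wx": 0.004, "wy": 0.005, "wz": 0, "jaw": 0.45}, {"tx": 0.1, "ty": 0, "tz": 1.2, "wx": 0.003, "wy": 0.004, "wz": 0, "jaw": 0.45}])

```text
t: 9.95
tool_pos: [0.4862, -0.3515, 0.0277]
tool_rot: [-2.078, -2.351, -0.006]
contact_force: [0.2, 0.3, -0.5]
opening: 0.0472
```

```bash
python3 - <<'E'
from h import *
x,y,t=chT("16");plan((x,y,.0125),t,2)
E
```

```text
t 9.95 pos [ 0.4862 -0.3515  0.0277] th 1.694 open 0.0472 F [ 0.2  0.3 -0.5] | left [-0.0022 -0.0035 -0.0152] turn [ 0.    -0.006  0.001]
rows needed 0.2535800213945533
[-0.17 -0.13  0.76] [ 0.    -0.003  0.   ]
[-0.16 -0.13  0.76] [ 0.    -0.003  0.   ]
```

>>> send_rows(series=[{"tx": -0.15, "ty": -0.13, "tz": 0.85, "wx": 0, "wy": -0.002, "wz": 0, "jaw": 0.45}, {"tx": -0.1, "ty": -0.13, "tz": 0.8, "wx": 0, "wy": -0.002, "wz": 0, "jaw": 0.45}])

```text
t: 10.2
tool_pos: [0.4852, -0.3545, 0.0126]
tool_rot: [2.078, 2.354, 0.002]
contact_force: [-0.2, 0.6, -0.8]
opening: 0.0471
```

```bash
python3 - <<'E'
from h import *
x,y,t=chT("16");plan((x,y,.0125),t,1)
E
```

```text
t 10.20 pos [ 0.4852 -0.3545  0.0126] th 1.695 open 0.0471 F [-0.2  0.6 -0.8] | left [-0.0012 -0.0006 -0.0001] turn [0.002 0.    0.002]
rows needed 0.020390354914524383
[-0.04 -0.13  0.01] [0.002 0.    0.002]
```

>>> send_rows(series=[{"tx": 0, "ty": -0.1, "tz": 0.05, "wx": 0.001, "wy": 0, "wz": 0, "jaw": 0.85}, {"tx": 0, "ty": 0, "tz": 0.05, "wx": 0.001, "wy": 0.001, "wz": 0, "jaw": 0.95}, {"tx": 0.05, "ty": 0, "tz": 0.05, "wx": 0.001, "wy": 0.001, "wz": 0, "jaw": 0.95}, {"tx": 0.05, "ty": 0, "tz": 0.05, "wx": 0.001, "wy": 0.001, "wz": 0, "jaw": 0.95}])

```text
t: 10.7
tool_pos: [0.485, -0.3549, 0.0128]
tool_rot: [2.079, 2.355, -0.0]
contact_force: [-0.3, -0.3, 0.6]
opening: 0.0177
```

>>> send_rows(series=[{"tx": 0, "ty": 0, "tz": -2, "wx": 0, "wy": 0, "wz": 0, "jaw": 0.95}, {"tx": 0, "ty": 0, "tz": -4, "wx": 0, "wy": 0, "wz": 0, "jaw": 0.95}, {"tx": 0, "ty": 0, "tz": -5, "wx": 0, "wy": 0, "wz": 0, "jaw": 0.95}, {"tx": 0, "ty": 0, "tz": -5, "wx": 0, "wy": 0, "wz": 0, "jaw": 0.95}])

```text
t: 11.2
tool_pos: [0.4827, -0.3524, 0.1746]
tool_rot: [-2.073, -2.348, -0.001]
contact_force: [1.3, -1.5, -0.9]
opening: 0.0174
```

```bash
python3 - <<'E'
from h import *
x,y,t=rkT("16");plan((x,y,.2),t,11)
n="scene";cv2.imwrite(f"pics/{n}6.png",ctrl.get_image(n)[:,:,::-1])
im=cv2.imread("pics/scene6.png");im=im[130:320,280:440]
cv2.imwrite("pics/c10.png",cv2.resize(im,None,fx=3,fy=3,interpolation=cv2.INTER_CUBIC))
E
```

```text
t 11.20 pos [ 0.4827 -0.3524  0.1746] th 1.695 open 0.0174 F [ 1.3 -1.5 -0.9] | left [0.0134 0.5947 0.0254] turn [ 0.002 -0.011 -1.621]
rows needed 9.912268982818249
[ 5.35  0.79 -0.19] [ 0.    -0.001 -0.147]
[ 5.18  1.57 -0.2 ] [ 0.    -0.001 -0.147]
[ 4.89  2.31 -0.2 ] [ 0.    -0.001 -0.147]
[ 4.5   3.   -0.21] [ 0.    -0.001 -0.147]
[ 4.01  3.63 -0.21] [ 0.    -0.001 -0.147]
[ 3.43  4.18 -0.22] [ 0.    -0.001 -0.147]
[ 2.78  4.64 -0.22] [ 0.    -0.001 -0.147]
[ 2.07  5.   -0.23] [ 0.    -0.001 -0.147]
[ 1.31  5.25 -0.23] [ 0.    -0.001 -0.147]
[ 0.53  5.38 -0.23] [ 0.    -0.001 -0.147]
[-0.27  5.4  -0.23] [ 0.    -0.001 -0.147]
```

View pics/c10.png

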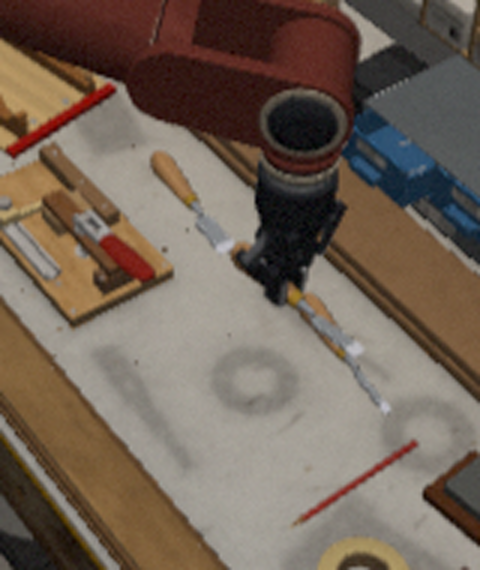

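Held level. Carry it over.

>>> send_rows(series=[{"tx": 4.3, "ty": 0.7, "tz": -0.3, "wx": 0, "wy": 0, "wz": -0.147, "jaw": 0.95}, {"tx": 5.2, "ty": 1.5, "tz": -0.3, "wx": 0, "wy": 0, "wz": -0.147, "jaw": 0.95}, {"tx": 4.9, "ty": 2.3, "tz": -0.3, "wx": 0, "wy": 0, "wz": -0.147, "jaw": 0.95}, {"tx": 4.5, "ty": 3.0, "tz": -0.3, "wx": 0, "wy": 0, "wz": -0.147, "jaw": 0.95}, {"tx": 4.0, "ty": 3.6, "tz": -0.3, "wx": 0, "wy": 0, "wz": -0.147, "jaw": 0.95}])

```text
t: 11.88
tool_pos: [0.4915, -0.0929, 0.2082]
tool_rot: [1.062, 2.935, -0.006]
contact_force: [0.8, 0.1, -1.2]
opening: 0.0179
```

```bash
python3 - <<'E'
from h import *
x,y,t=rkT("16");plan((x,y,.18),t,7)
E
```

```text
t 11.88 pos [ 0.4915 -0.0929  0.2082] th 2.447 open 0.0179 F [ 0.8  0.1 -1.2] | left [ 0.0045  0.3352 -0.0282] turn [-0.005  0.02  -0.869]
rows needed 5.587393961730836
[3.02 3.72 0.35] [-0.001  0.003 -0.124]
[2.54 4.07 0.37] [-0.001  0.003 -0.124]
[2.01 4.35 0.38] [-0.001  0.003 -0.124]
[1.46 4.56 0.38] [-0.001  0.003 -0.124]
[0.88 4.71 0.39] [-0.001  0.003 -0.124]
[0.29 4.78 0.4 ] [-0.001  0.003 -0.124]
[-0.31  4.78  0.4 ] [-0.001  0.003 -0.124]
```

>>> send_rows(series=[{"tx": 3.2, "ty": 3.9, "tz": 0.3, "wx": -0.001, "wy": 0.003, "wz": -0.13, "jaw": 0.95}, {"tx": 2.7, "ty": 4.3, "tz": 0.3, "wx": -0.001, "wy": 0.003, "wz": -0.13, "jaw": 0.95}, {"tx": 2.1, "ty": 4.5, "tz": 0.3, "wx": -0.001, "wy": 0.003, "wz": -0.13, "jaw": 0.95}, {"tx": 1.5, "ty": 4.6, "tz": 0.3, "wx": -0.001, "wy": 0.003, "wz": -0.13, "jaw": 0.95}, {"tx": 0.9, "ty": 4.7, "tz": 0.3, "wx": -0.001, "wy": 0.003, "wz": -0.13, "jaw": 0.95}])

```text
t: 12.5
tool_pos: [0.4886, 0.1631, 0.1986]
tool_rot: [0.033, 3.123, 0.001]
contact_force: [1.6, -0.2, -0.4]
opening: 0.018
```

```bash
python3 - <<'E'
from h import *
x,y,t=rkT("16");plan((x,y,.15),t,3)
E
```

```text
t 12.50 pos [0.4886 0.1631 0.1986] th 3.120 open 0.0180 F [ 1.6 -0.2 -0.4] | left [ 0.0075  0.0792 -0.0486] turn [-0.001  0.018 -0.196]
rows needed 1.3203047639997625
[-0.16  2.64  1.63] [-0.     0.006 -0.065]
[-0.35  2.63  1.63] [-0.     0.006 -0.065]
[-0.53  2.6   1.62] [-0.     0.006 -0.065]
```

>>> send_rows(series=[{"tx": -0.1, "ty": 3.0, "tz": 1.5, "wx": 0, "wy": 0.006, "wz": -0.075, "jaw": 0.95}, {"tx": -0.3, "ty": 2.6, "tz": 1.5, "wx": 0, "wy": 0.006, "wz": -0.065, "jaw": 0.95}, {"tx": -0.5, "ty": 1.6, "tz": 1.5, "wx": 0, "wy": 0.004, "wz": -0.04, "jaw": 0.95}, {"tx": 0, "ty": 0, "tz": 0.5, "wx": 0, "wy": 0, "wz": 0, "jaw": 0.95}])

```text
t: 13.0
tool_pos: [0.4953, 0.2423, 0.1527]
tool_rot: [-0.268, 3.121, 0.002]
contact_force: [0.2, -0.5, -1.8]
opening: 0.0182
```

```bash
python3 - <<'E'
from h import *
x,y,t=rkT("16");plan((x,y,.07),t,3)
E
```

```text
t 13.00 pos [0.4953 0.2423 0.1527] th -2.970 open 0.0182 F [ 0.2 -0.5 -1.8] | left [ 0.0007  0.0001 -0.0827] turn [ 0.     0.009 -0.004]
rows needed 1.3775870629771088
[ 0.   -0.    2.76] [ 0.     0.003 -0.001]
[-0.01 -0.    2.76] [ 0.     0.003 -0.001]
[-0.02 -0.    2.76] [ 0.     0.003 -0.001]
```

>>> send_rows(series=[{"tx": 0, "ty": 0, "tz": 2.8, "wx": 0, "wy": 0.003, "wz": -0.001, "jaw": 0.95}, {"tx": 0, "ty": 0, "tz": 2.8, "wx": 0, "wy": 0.003, "wz": -0.001, "jaw": 0.95}, {"tx": 0, "ty": 0, "tz": 2.4, "wx": 0, "wy": 0.003, "wz": -0.001, "jaw": 0.95}, {"tx": 0, "ty": 0, "tz": 0.5, "wx": 0, "wy": 0.001, "wz": 0, "jaw": 0.95}])

```text
t: 13.5
tool_pos: [0.4981, 0.241, 0.0706]
tool_rot: [-0.267, 3.125, 0.002]
contact_force: [0.3, 0.1, -1.6]
opening: 0.0177
```

```bash
python3 - <<'E'
from h import *
x,y,t=rkT("16");plan((x,y,.0415),t,3)
E
```

```text
t 13.50 pos [0.4981 0.241  0.0706] th -2.971 open 0.0177 F [ 0.3  0.1 -1.6] | left [-0.0021  0.0014 -0.0291] turn [ 0.001  0.006 -0.004]
rows needed 0.48429622259367977
[0.07 0.06 0.97] [ 0.     0.002 -0.001]
[0.06 0.06 0.97] [ 0.     0.002 -0.001]
[0.06 0.06 0.97] [ 0.     0.002 -0.001]
```

>>> send_rows(series=[{"tx": 0.1, "ty": 0.07, "tz": 1.0, "wx": 0, "wy": 0.003, "wz": -0.001, "jaw": 0.95}, {"tx": 0.1, "ty": 0.05, "tz": 0.9, "wx": 0, "wy": 0.002, "wz": -0.001, "jaw": 0.95}, {"tx": 0.1, "ty": 0.05, "tz": 0.5, "wx": 0, "wy": 0.002, "wz": -0.001, "jaw": 0.95}, {"tx": 0.05, "ty": 0, "tz": 0.35, "wx": 0, "wy": 0.001, "wz": 0, "jaw": 0.95}, {"tx": 0.05, "ty": 0, "tz": 0.3, "wx": 0, "wy": 0.001, "wz": 0, "jaw": 0.95}])

```text
t: 14.12
tool_pos: [0.4962, 0.2423, 0.0421]
tool_rot: [-0.271, 3.128, 0.002]
contact_force: [0.0, 0.2, -1.3]
opening: 0.0178
```

```bash
python3 - <<'E'
from h import *
x,y,t=rkT("16");plan((x,y,.041),t,1)
E
```

```text
t 14.12 pos [0.4962 0.2423 0.0421] th -2.969 open 0.0178 F [ 0.   0.2 -1.3] | left [-0.0002  0.0001 -0.0011] turn [ 0.001  0.002 -0.002]
rows needed 0.01891698878653756
[0.01 0.01 0.11] [ 0.001  0.002 -0.002]
```

>>> send_rows(series=[{"tx": 0.05, "ty": 0, "tz": 0.3, "wx": 0, "wy": 0.001, "wz": 0, "jaw": 0.95}, {"tx": 0.05, "ty": 0, "tz": 0.25, "wx": 0, "wy": 0.001, "wz": 0, "jaw": 0.95}])

```text
t: 14.38
tool_pos: [0.4962, 0.2427, 0.0405]
tool_rot: [0.271, -3.129, -0.002]
contact_force: [-8.0, -4.2, 17.5]
opening: 0.018
```

Seated (17 N push). Release.

>>> send_rows(series=[{"tx": 0, "ty": 0, "tz": 0, "wx": 0, "wy": 0, "wz": 0, "jaw": 0.75}, {"tx": 0, "ty": 0, "tz": 0.1, "wx": 0, "wy": 0, "wz": 0, "jaw": 0.6}, {"tx": 0, "ty": 0, "tz": 0, "wx": 0, "wy": 0, "wz": 0, "jaw": 0.55}])

```text
t: 14.75
tool_pos: [0.4971, 0.243, 0.0405]
tool_rot: [-0.271, 3.128, 0.003]
contact_force: [-0.2, 0.0, 0.5]
opening: 0.0383
```

>>> send_rows(series=[{"tx": 0, "ty": 0, "tz": -2.0, "wx": 0.001, "wy": 0.002, "wz": 0, "jaw": 0.55}, {"tx": 0.03, "ty": 0, "tz": -3.5, "wx": 0, "wy": 0.001, "wz": 0, "jaw": 0.55}, {"tx": 0, "ty": 0, "tz": -5, "wx": 0, "wy": 0, "wz": 0, "jaw": 0.55}, {"tx": 0, "ty": 0, "tz": -4, "wx": 0, "wy": 0, "wz": 0, "jaw": 0.55}])

```text
t: 15.25
tool_pos: [0.4935, 0.2416, 0.1828]
tool_rot: [0.27, -3.117, 0.004]
contact_force: [-0.7, 0.2, -0.2]
opening: 0.0382
```

```bash
python3 - <<'E'
from h import *
x,y,t=chT("10");plan((x,y,.15),t,11)
for n in ("scene","top"):cv2.imwrite(f"pics/{n}7.png",ctrl.get_image(n)[:,:,::-1])
im=cv2.imread("pics/scene7.png");im=im[100:210,210:350]
cv2.imwrite("pics/c11.png",cv2.resize(im,None,fx=5,fy=5,interpolation=cv2.INTER_CUBIC))
E
```

```text
t 15.25 pos [0.4935 0.2416 0.1828] th -2.969 open 0.0382 F [-0.7  0.2 -0.2] | left [ 0.0882 -0.5774 -0.0328] turn [-0.014 -0.008  1.859]
rows needed 10.32532706747461
[ 0.11 -5.31  0.31] [-0.001 -0.001  0.169]
[-0.79 -5.25  0.3 ] [-0.001 -0.001  0.169]
[-1.66 -5.04  0.29] [-0.001 -0.001  0.169]
[-2.48 -4.69  0.29] [-0.001 -0.001  0.169]
[-3.24 -4.21  0.29] [-0.001 -0.001  0.169]
[-3.9  -3.61  0.28] [-0.001 -0.001  0.169]
[-4.45 -2.9   0.28] [-0.001 -0.001  0.169]
[-4.87 -2.11  0.28] [-0.001 -0.001  0.169]
[-5.16 -1.26  0.29] [-0.001 -0.001  0.169]
[-5.3  -0.38  0.29] [-0.001 -0.001  0.169]
[-5.28  0.52  0.29] [-0.001 -0.001  0.169]
```

View pics/c11.png

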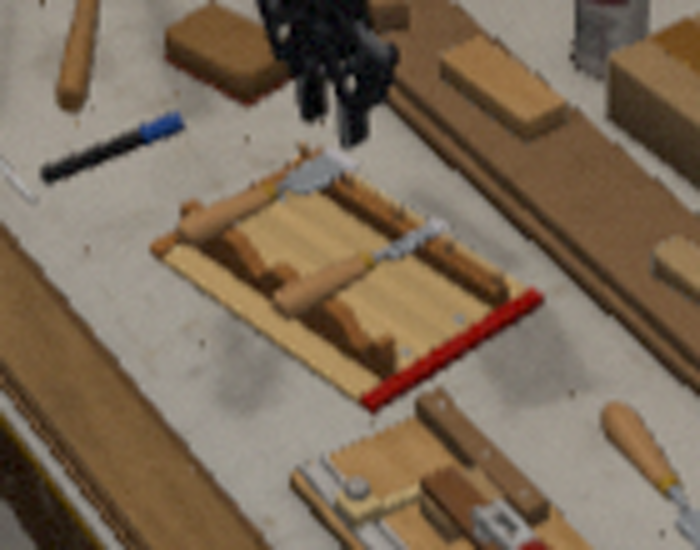

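>>> send_rows(series=[{"tx": 0.1, "ty": -4.3, "tz": 0, "wx": -0.001, "wy": 0, "wz": 0.165, "jaw": 0.45}, {"tx": -0.8, "ty": -5.2, "tz": 0, "wx": -0.001, "wy": 0, "wz": 0.165, "jaw": 0.45}, {"tx": -1.6, "ty": -5.0, "tz": 0, "wx": -0.001, "wy": 0, "wz": 0.165, "jaw": 0.45}, {"tx": -2.4, "ty": -4.7, "tz": 0, "wx": -0.001, "wy": 0, "wz": 0.165, "jaw": 0.45}, {"tx": -3.2, "ty": -4.2, "tz": 0, "wx": -0.001, "wy": 0, "wz": 0.165, "jaw": 0.45}])

```text
t: 15.98
tool_pos: [0.5324, -0.012, 0.182]
tool_rot: [-1.032, -2.959, -0.004]
contact_force: [0.4, -0.8, 0.3]
opening: 0.0468
```

```bash
python3 - <<'E'
from h import *
x,y,t=chT("10");plan((x,y,.15),t,7)
E
```

```text
t 15.97 pos [ 0.5324 -0.012   0.182 ] th 2.470 open 0.0468 F [ 0.4 -0.8  0.3] | left [ 0.0493 -0.3238 -0.032 ] turn [-0.004 -0.007  1.015]
rows needed 5.636741303386609
[-3.43 -3.18  0.43] [-0.001 -0.001  0.145]
[-3.86 -2.65  0.43] [-0.001 -0.001  0.145]
[-4.2  -2.07  0.43] [-0.001 -0.001  0.145]
[-4.45 -1.44  0.44] [-0.001 -0.001  0.145]
[-4.61 -0.78  0.44] [-0.001 -0.001  0.145]
[-4.68 -0.11  0.45] [-0.001 -0.001  0.145]
[-4.64  0.57  0.45] [-0.001 -0.001  0.145]
```

>>> send_rows(series=[{"tx": -3.4, "ty": -3.2, "tz": 0.3, "wx": 0, "wy": 0, "wz": 0.15, "jaw": 0.45}, {"tx": -4.0, "ty": -2.8, "tz": 0.3, "wx": 0, "wy": 0, "wz": 0.15, "jaw": 0.45}, {"tx": -4.4, "ty": -2.1, "tz": 0.3, "wx": 0, "wy": 0, "wz": 0.15, "jaw": 0.45}, {"tx": -4.6, "ty": -1.4, "tz": 0.3, "wx": 0, "wy": 0, "wz": 0.15, "jaw": 0.45}, {"tx": -4.7, "ty": -0.8, "tz": 0.3, "wx": 0, "wy": 0, "wz": 0.15, "jaw": 0.45}])

```text
t: 16.6
tool_pos: [0.5617, -0.2573, 0.1579]
tool_rot: [-2.071, -2.342, 0.003]
contact_force: [-0.1, -0.3, 0.4]
opening: 0.0469
```

```bash
python3 - <<'E'
from h import *
x,y,t=chT("10");plan((x,y,.12),t,3)
E
```

```text
t 16.60 pos [ 0.5617 -0.2573  0.1579] th 1.693 open 0.0469 F [-0.1 -0.3  0.4] | left [ 0.02   -0.0784 -0.0379] turn [-0.013 -0.009  0.237]
rows needed 1.3192159389940896
[-2.69  0.36  1.23] [-0.004 -0.003  0.079]
[-2.65  0.56  1.24] [-0.004 -0.003  0.079]
[-2.59  0.76  1.25] [-0.004 -0.003  0.079]
```

>>> send_rows(series=[{"tx": -3.1, "ty": 0.4, "tz": 1.2, "wx": -0.004, "wy": -0.003, "wz": 0.09, "jaw": 0.45}, {"tx": -2.5, "ty": 0.5, "tz": 1.2, "wx": -0.004, "wy": -0.003, "wz": 0.08, "jaw": 0.45}, {"tx": -1.6, "ty": 0.6, "tz": 1.2, "wx": -0.004, "wy": -0.003, "wz": 0.05, "jaw": 0.45}, {"tx": 0, "ty": 0, "tz": 0.3, "wx": 0, "wy": 0, "wz": 0, "jaw": 0.45}])

```text
t: 17.1
tool_pos: [0.5775, -0.3334, 0.1105]
tool_rot: [-2.336, -2.09, 0.004]
contact_force: [-1.0, 0.4, -0.2]
opening: 0.0468
```

```bash
python3 - <<'E'
from h import *
x,y,t=chT("10");plan((x,y,.0125),t,4)
E
```

```text
t 17.10 pos [ 0.5775 -0.3334  0.1105] th 1.460 open 0.0468 F [-1.   0.4 -0.2] | left [ 0.0042 -0.0023 -0.098 ] turn [-0.007 -0.003  0.004]
rows needed 1.632830103543612
[-0.05  0.13  2.45] [-0.002 -0.001  0.001]
[-0.05  0.12  2.45] [-0.002 -0.001  0.001]
[-0.05  0.12  2.45] [-0.002 -0.001  0.001]
[-0.05  0.12  2.45] [-0.002 -0.001  0.001]
```

>>> send_rows(series=[{"tx": 0, "ty": 0.1, "tz": 2.9, "wx": -0.001, "wy": 0, "wz": 0.001, "jaw": 0.45}, {"tx": 0, "ty": 0.1, "tz": 2.9, "wx": -0.001, "wy": 0, "wz": 0.001, "jaw": 0.45}, {"tx": 0, "ty": 0.1, "tz": 2.2, "wx": 0, "wy": 0, "wz": 0, "jaw": 0.45}, {"tx": 0.1, "ty": 0, "tz": 0.5, "wx": 0, "wy": 0, "wz": 0, "jaw": 0.45}])

```text
t: 17.6
tool_pos: [0.5797, -0.3296, 0.0222]
tool_rot: [-2.333, -2.093, 0.001]
contact_force: [-0.1, 0.4, -0.1]
opening: 0.0472
```

```bash
python3 - <<'E'
from h import *
x,y,t=chT("10");plan((x,y,.0125),t,2)
E
```

```text
t 17.60 pos [ 0.5797 -0.3296  0.0222] th 1.462 open 0.0472 F [-0.1  0.4 -0.1] | left [ 0.0019 -0.0061 -0.0097] turn [-0.006 -0.005  0.007]
rows needed 0.1616533715569941
[-0.3   0.13  0.48] [-0.003 -0.002  0.003]
[-0.3   0.13  0.48] [-0.003 -0.002  0.003]
```

>>> send_rows(series=[{"tx": -0.3, "ty": 0.1, "tz": 0.6, "wx": -0.002, "wy": -0.002, "wz": 0.003, "jaw": 0.45}, {"tx": -0.3, "ty": 0.1, "tz": 0.55, "wx": -0.002, "wy": -0.001, "wz": 0.003, "jaw": 0.45}])

```text
t: 17.85
tool_pos: [0.5821, -0.336, 0.0117]
tool_rot: [2.344, 2.092, 0.001]
contact_force: [0.1, -0.1, 0.2]
opening: 0.0467
```

```bash
python3 - <<'E'
from h import *
x,y,t=chT("10");plan((x,y,.0125),t,1)
E
```

```text
t 17.85 pos [ 0.5821 -0.336   0.0117] th 1.457 open 0.0467 F [ 0.1 -0.1  0.2] | left [-0.0005  0.0003  0.0008] turn [ 0.    -0.     0.002]
rows needed 0.013406774298619877
[ 0.02 -0.05 -0.08] [ 0.    -0.     0.002]
```

>>> send_rows(series=[{"tx": 0, "ty": -0.05, "tz": 0, "wx": 0, "wy": 0, "wz": 0.001, "jaw": 0.85}, {"tx": 0, "ty": 0, "tz": 0.05, "wx": 0, "wy": 0.001, "wz": 0, "jaw": 0.95}, {"tx": 0.05, "ty": 0, "tz": 0.05, "wx": 0, "wy": 0.001, "wz": 0, "jaw": 0.95}, {"tx": 0.05, "ty": 0, "tz": 0.05, "wx": 0, "wy": 0.001, "wz": 0, "jaw": 0.95}])

```text
t: 18.35
tool_pos: [0.5828, -0.3366, 0.0125]
tool_rot: [2.344, 2.089, 0.005]
contact_force: [-1.1, -1.1, 1.5]
opening: 0.0177
```

>>> send_rows(series=[{"tx": 0, "ty": 0, "tz": -2, "wx": 0, "wy": 0, "wz": 0, "jaw": 0.95}, {"tx": 0, "ty": 0, "tz": -4, "wx": 0, "wy": 0, "wz": 0, "jaw": 0.95}, {"tx": 0, "ty": 0, "tz": -5, "wx": 0, "wy": 0, "wz": 0, "jaw": 0.95}, {"tx": 0, "ty": 0, "tz": -5, "wx": 0, "wy": 0, "wz": 0, "jaw": 0.95}])

```text
t: 18.85
tool_pos: [0.5797, -0.3344, 0.1737]
tool_rot: [-2.339, -2.084, -0.003]
contact_force: [-0.1, -1.0, -2.0]
opening: 0.0176
```

```bash
python3 - <<'E'
from h import *
x,y,t=rkT("10");plan((x,y,.19),t,11)
E
```

```text
t 18.85 pos [ 0.5797 -0.3344  0.1737] th 1.456 open 0.0176 F [-0.1 -1.  -2. ] | left [-0.0733  0.5176  0.0163] turn [ 0.003 -0.01  -1.861]
rows needed 10.337511442824121
[ 4.6  -1.2  -0.11] [ 0.    -0.001 -0.169]
[ 4.74 -0.41 -0.11] [ 0.    -0.001 -0.169]
[ 4.74  0.39 -0.12] [ 0.    -0.001 -0.169]
[ 4.6   1.18 -0.12] [ 0.    -0.001 -0.169]
[ 4.34  1.94 -0.13] [ 0.    -0.001 -0.169]
[ 3.95  2.65 -0.13] [ 0.    -0.001 -0.169]
[ 3.45  3.27 -0.14] [ 0.    -0.001 -0.169]
[ 2.85  3.81 -0.14] [ 0.    -0.001 -0.169]
[ 2.17  4.23 -0.14] [ 0.    -0.001 -0.169]
[ 1.42  4.53 -0.14] [ 0.    -0.001 -0.169]
[ 0.64  4.71 -0.15] [ 0.    -0.001 -0.169]
```

>>> send_rows(series=[{"tx": 3.8, "ty": -1.0, "tz": -0.3, "wx": 0, "wy": 0, "wz": -0.165, "jaw": 0.95}, {"tx": 4.7, "ty": -0.4, "tz": -0.3, "wx": 0, "wy": 0, "wz": -0.165, "jaw": 0.95}, {"tx": 4.7, "ty": 0.4, "tz": -0.3, "wx": 0, "wy": 0, "wz": -0.165, "jaw": 0.95}, {"tx": 4.6, "ty": 1.2, "tz": -0.3, "wx": 0, "wy": 0, "wz": -0.165, "jaw": 0.95}, {"tx": 4.3, "ty": 1.9, "tz": -0.3, "wx": 0, "wy": 0, "wz": -0.165, "jaw": 0.95}])

```text
t: 19.48
tool_pos: [0.5509, -0.1072, 0.2051]
tool_rot: [1.273, 2.855, 0.006]
contact_force: [-0.4, 0.2, -0.2]
opening: 0.0176
```

```bash
python3 - <<'E'
from h import *
x,y,t=rkT("10");plan((x,y,.18),t,7)
E
```

```text
t 19.48 pos [ 0.5509 -0.1072  0.2051] th 2.302 open 0.0176 F [-0.4  0.2 -0.2] | left [-0.0444  0.2904 -0.0251] turn [ 0.003  0.017 -1.014]
rows needed 5.633876475380013
[3.52 2.3  0.34] [ 0.     0.002 -0.145]
[3.15 2.78 0.34] [ 0.     0.002 -0.145]
[2.71 3.2  0.35] [ 0.     0.002 -0.145]
[2.22 3.56 0.35] [ 0.     0.002 -0.145]
[1.68 3.85 0.36] [ 0.     0.002 -0.145]
[1.11 4.05 0.36] [ 0.     0.002 -0.145]
[0.51 4.17 0.36] [ 0.     0.002 -0.145]
```

>>> send_rows(series=[{"tx": 3.7, "ty": 2.4, "tz": 0.2, "wx": 0, "wy": 0.002, "wz": -0.155, "jaw": 0.95}, {"tx": 3.3, "ty": 2.9, "tz": 0.2, "wx": 0, "wy": 0.002, "wz": -0.155, "jaw": 0.95}, {"tx": 2.8, "ty": 3.3, "tz": 0.2, "wx": 0, "wy": 0.002, "wz": -0.155, "jaw": 0.95}, {"tx": 2.2, "ty": 3.6, "tz": 0.2, "wx": 0, "wy": 0.002, "wz": -0.155, "jaw": 0.95}, {"tx": 1.6, "ty": 3.8, "tz": 0.2, "wx": 0, "wy": 0.002, "wz": -0.15, "jaw": 0.95}])

```text
t: 20.1
tool_pos: [0.5114, 0.112, 0.2025]
tool_rot: [0.066, 3.122, 0.004]
contact_force: [1.4, 0.2, -1.0]
opening: 0.0178
```

```bash
python3 - <<'E'
from h import *
x,y,t=rkT("10");plan((x,y,.15),t,3)
E
```

```text
t 20.10 pos [0.5114 0.112  0.2025] th 3.099 open 0.0178 F [ 1.4  0.2 -1. ] | left [-0.0049  0.0713 -0.0525] turn [ 0.001  0.019 -0.217]
rows needed 1.2064791203922194
[0.3  2.36 1.75] [ 0.     0.006 -0.072]
[0.11 2.38 1.75] [ 0.     0.006 -0.072]
[-0.07  2.38  1.75] [ 0.     0.006 -0.072]
```

>>> send_rows(series=[{"tx": 0.3, "ty": 2.8, "tz": 1.7, "wx": 0, "wy": 0.006, "wz": -0.085, "jaw": 0.95}, {"tx": 0.1, "ty": 2.4, "tz": 1.7, "wx": 0, "wy": 0.006, "wz": -0.07, "jaw": 0.95}, {"tx": -0.1, "ty": 1.4, "tz": 1.5, "wx": 0, "wy": 0.004, "wz": -0.045, "jaw": 0.95}, {"tx": 0, "ty": 0, "tz": 0.5, "wx": 0, "wy": 0, "wz": 0, "jaw": 0.95}])

```text
t: 20.6
tool_pos: [0.5075, 0.1833, 0.1527]
tool_rot: [-0.266, 3.119, 0.003]
contact_force: [0.2, 0.2, -0.7]
opening: 0.0177
```

```bash
python3 - <<'E'
from h import *
x,y,t=rkT("10");plan((x,y,.07),t,3)
E
```

```text
t 20.60 pos [0.5075 0.1833 0.1527] th -2.972 open 0.0177 F [ 0.2  0.2 -0.7] | left [-0.0011 -0.     -0.0827] turn [ 0.001  0.011 -0.005]
rows needed 1.3780204644876124
[0.07 0.   2.76] [ 0.     0.004 -0.002]
[0.06 0.   2.76] [ 0.     0.004 -0.002]
[0.05 0.   2.76] [ 0.     0.004 -0.002]
```

>>> send_rows(series=[{"tx": 0.1, "ty": 0, "tz": 2.8, "wx": 0, "wy": 0.004, "wz": -0.002, "jaw": 0.95}, {"tx": 0.1, "ty": 0, "tz": 2.8, "wx": 0, "wy": 0.004, "wz": -0.002, "jaw": 0.95}, {"tx": 0.1, "ty": 0, "tz": 2.4, "wx": 0, "wy": 0.004, "wz": -0.001, "jaw": 0.95}, {"tx": 0.1, "ty": 0, "tz": 0.5, "wx": 0, "wy": 0.002, "wz": 0, "jaw": 0.95}])

```text
t: 21.1
tool_pos: [0.5071, 0.18, 0.0687]
tool_rot: [-0.266, 3.128, -0.001]
contact_force: [-0.7, -0.3, -2.5]
opening: 0.0174
```

```bash
python3 - <<'E'
from h import *
x,y,t=rkT("10");plan((x,y,.0425),t,3)
E
```

```text
t 21.10 pos [0.5071 0.18   0.0687] th -2.972 open 0.0174 F [-0.7 -0.3 -2.5] | left [-0.0006  0.0033 -0.0262] turn [-0.001  0.002 -0.006]
rows needed 0.43621560030020595
[0.   0.11 0.87] [-0.     0.001 -0.002]
[0.   0.11 0.87] [-0.     0.001 -0.002]
[0.   0.11 0.87] [-0.     0.001 -0.002]
```

>>> send_rows(series=[{"tx": 0.05, "ty": 0.15, "tz": 0.9, "wx": 0, "wy": 0.002, "wz": -0.002, "jaw": 0.95}, {"tx": 0.05, "ty": 0.15, "tz": 0.8, "wx": 0, "wy": 0.002, "wz": -0.002, "jaw": 0.95}, {"tx": 0.05, "ty": 0.1, "tz": 0.6, "wx": 0, "wy": 0.001, "wz": -0.001, "jaw": 0.95}, {"tx": 0.05, "ty": 0.05, "tz": 0.3, "wx": 0, "wy": 0.001, "wz": 0, "jaw": 0.95}, {"tx": 0.05, "ty": 0, "tz": 0.25, "wx": 0, "wy": 0.001, "wz": 0, "jaw": 0.95}])

```text
t: 21.72
tool_pos: [0.5064, 0.184, 0.0419]
tool_rot: [-0.272, 3.129, -0.001]
contact_force: [0.0, 0.1, -1.2]
opening: 0.0177
```

```bash
python3 - <<'E'
from h import *
x,y,t=rkT("10");plan((x,y,.0405),t,1)
E
```

```text
t 21.73 pos [0.5064 0.184  0.0419] th -2.968 open 0.0177 F [ 0.   0.1 -1.2] | left [ 0.0001 -0.0007 -0.0014] turn [-0.001  0.001 -0.002]
rows needed 0.023454551122888134
[ 0.   -0.07  0.14] [-0.001  0.001 -0.002]
```

>>> send_rows(series=[{"tx": 0.05, "ty": -0.05, "tz": 0.3, "wx": 0, "wy": 0.001, "wz": 0, "jaw": 0.95}, {"tx": 0.05, "ty": 0, "tz": 0.25, "wx": 0, "wy": 0.001, "wz": 0, "jaw": 0.95}])

```text
t: 21.98
tool_pos: [0.5064, 0.1837, 0.0402]
tool_rot: [0.272, -3.127, 0.001]
contact_force: [-9.2, -2.9, 18.5]
opening: 0.0175
```

>>> send_rows(series=[{"tx": 0, "ty": 0, "tz": 0, "wx": 0, "wy": 0, "wz": 0, "jaw": 0.75}, {"tx": 0, "ty": 0, "tz": 0.1, "wx": 0, "wy": 0, "wz": 0, "jaw": 0.6}, {"tx": 0, "ty": 0, "tz": 0, "wx": 0, "wy": 0, "wz": 0, "jaw": 0.55}])

```text
t: 22.35
tool_pos: [0.5073, 0.1839, 0.0402]
tool_rot: [-0.273, 3.13, -0.001]
contact_force: [-0.3, -0.5, -0.4]
opening: 0.0386
```

>>> send_rows(series=[{"tx": 0, "ty": 0, "tz": -2.0, "wx": 0.001, "wy": 0.002, "wz": 0, "jaw": 0.55}, {"tx": 0.03, "ty": 0, "tz": -3.5, "wx": 0, "wy": 0.001, "wz": 0, "jaw": 0.55}, {"tx": 0, "ty": 0, "tz": -5, "wx": 0, "wy": 0, "wz": 0, "jaw": 0.55}, {"tx": 0, "ty": 0, "tz": -3, "wx": 0, "wy": 0, "wz": 0, "jaw": 0.55}])

```text
t: 22.85
tool_pos: [0.5043, 0.1833, 0.1735]
tool_rot: [0.271, -3.117, 0.005]
contact_force: [0.8, -0.1, 0.2]
opening: 0.0383
```

```bash
python3 - <<'E'
from h import *
x,y,t=chT("24");plan((x,y,.15),t,10)
n="scene";cv2.imwrite(f"pics/{n}8.png",ctrl.get_image(n)[:,:,::-1])
im=cv2.imread("pics/scene8.png");im=im[100:210,210:350]
cv2.imwrite("pics/c12.png",cv2.resize(im,None,fx=5,fy=5,interpolation=cv2.INTER_CUBIC))
E
```

```text
t 22.85 pos [0.5043 0.1833 0.1735] th -2.968 open 0.0383 F [ 0.8 -0.1  0.2] | left [ 0.0775 -0.233  -0.0235] turn [-0.014 -0.008  1.828]
rows needed 10.156055416275944
[-0.36 -2.43  0.23] [-0.001 -0.001  0.183]
[-0.8  -2.32  0.23] [-0.001 -0.001  0.183]
[-1.21 -2.14  0.23] [-0.001 -0.001  0.183]
[-1.58 -1.88  0.23] [-0.001 -0.001  0.183]
[-1.89 -1.57  0.23] [-0.001 -0.001  0.183]
[-2.15 -1.2   0.23] [-0.001 -0.001  0.183]
[-2.33 -0.79  0.23] [-0.001 -0.001  0.183]
[-2.43 -0.35  0.23] [-0.001 -0.001  0.183]
[-2.45  0.1   0.23] [-0.001 -0.001  0.183]
[-2.4   0.54  0.23] [-0.001 -0.001  0.183]
```

View pics/c12.png

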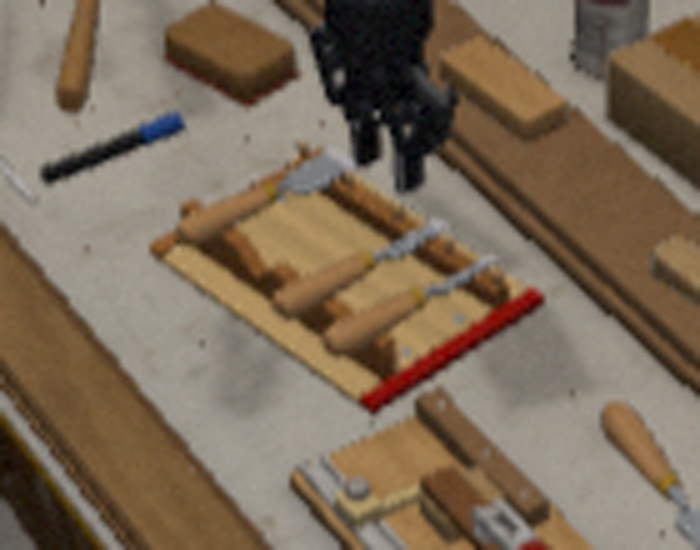

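Three seated (butts near 190,230 / 285,300 / 340,340; all blades on the ledge). Now the 24 mm.

>>> send_rows(series=[{"tx": -0.4, "ty": -2.2, "tz": 0.2, "wx": -0.001, "wy": 0, "wz": 0.183, "jaw": 0.45}, {"tx": -0.8, "ty": -2.3, "tz": 0.2, "wx": -0.001, "wy": 0, "wz": 0.183, "jaw": 0.45}, {"tx": -1.2, "ty": -2.1, "tz": 0.2, "wx": -0.001, "wy": 0, "wz": 0.183, "jaw": 0.45}, {"tx": -1.6, "ty": -1.9, "tz": 0.2, "wx": -0.001, "wy": 0, "wz": 0.183, "jaw": 0.45}, {"tx": -1.9, "ty": -1.6, "tz": 0.2, "wx": -0.001, "wy": 0, "wz": 0.183, "jaw": 0.45}])

```text
t: 23.52
tool_pos: [0.5445, 0.0676, 0.1656]
tool_rot: [-1.169, -2.91, -0.001]
contact_force: [0.3, -0.5, 0.5]
opening: 0.0469
```

```bash
python3 - <<'E'
from h import *
x,y,t=chT("24");plan((x,y,.14),t,6)
E
```

```text
t 23.52 pos [0.5445 0.0676 0.1656] th 2.378 open 0.0469 F [ 0.3 -0.5  0.5] | left [ 0.0374 -0.1173 -0.0256] turn [-0.004 -0.004  0.891]
rows needed 4.947936492376764
[-1.8  -0.98  0.42] [-0.001 -0.001  0.148]
[-1.93 -0.7   0.42] [-0.001 -0.001  0.148]
[-2.01 -0.41  0.42] [-0.001 -0.001  0.148]
[-2.05 -0.11  0.42] [-0.001 -0.001  0.148]
[-2.04  0.2   0.42] [-0.001 -0.001  0.148]
[-1.99  0.5   0.42] [-0.001 -0.001  0.148]
```

>>> send_rows(series=[{"tx": -2.1, "ty": -1.1, "tz": 0.4, "wx": 0, "wy": 0, "wz": 0.17, "jaw": 0.45}, {"tx": -2.2, "ty": -0.8, "tz": 0.4, "wx": 0, "wy": 0, "wz": 0.17, "jaw": 0.45}, {"tx": -2.3, "ty": -0.4, "tz": 0.4, "wx": 0, "wy": 0, "wz": 0.17, "jaw": 0.45}, {"tx": -2.3, "ty": 0, "tz": 0.4, "wx": 0, "wy": 0, "wz": 0.17, "jaw": 0.45}, {"tx": -2.0, "ty": 0.4, "tz": 0.4, "wx": 0, "wy": 0, "wz": 0.16, "jaw": 0.45}])

```text
t: 24.15
tool_pos: [0.5765, -0.0452, 0.1394]
tool_rot: [-2.284, -2.145, 0.007]
contact_force: [-0.8, -0.4, -0.5]
opening: 0.0469
```

```bash
python3 - <<'E'
from h import *
x,y,t=chT("24");plan((x,y,.06),t,3)
E
```

```text
t 24.15 pos [ 0.5765 -0.0452  0.1394] th 1.508 open 0.0469 F [-0.8 -0.4 -0.5] | left [ 0.0054 -0.0044 -0.0794] turn [-0.01  -0.003  0.021]
rows needed 1.3227620426896038
[-0.14  0.21  2.64] [-0.003 -0.001  0.007]
[-0.14  0.21  2.64] [-0.003 -0.001  0.007]
[-0.14  0.2   2.64] [-0.003 -0.001  0.007]
```

>>> send_rows(series=[{"tx": 0.1, "ty": 0.1, "tz": 2.6, "wx": -0.003, "wy": 0, "wz": 0.002, "jaw": 0.45}, {"tx": 0, "ty": 0.2, "tz": 2.6, "wx": -0.002, "wy": 0, "wz": 0.004, "jaw": 0.45}, {"tx": 0, "ty": 0.1, "tz": 2.2, "wx": -0.002, "wy": 0, "wz": 0.003, "jaw": 0.45}, {"tx": 0, "ty": 0, "tz": 0.5, "wx": 0, "wy": 0, "wz": 0, "jaw": 0.45}])

```text
t: 24.65
tool_pos: [0.5793, -0.0461, 0.055]
tool_rot: [-2.3, -2.131, 0.002]
contact_force: [-0.2, -0.4, 0.0]
opening: 0.0471
```

```bash
python3 - <<'E'
from h import *
x,y,t=chT("24");plan((x,y,.0125),t,3)
E
```

```text
t 24.65 pos [ 0.5793 -0.0461  0.055 ] th 1.495 open 0.0471 F [-0.2 -0.4  0. ] | left [ 0.0026 -0.0036 -0.0425] turn [-0.005 -0.003  0.008]
rows needed 0.7090237982017076
[-0.12  0.1   1.42] [-0.002 -0.001  0.003]
[-0.12  0.1   1.42] [-0.002 -0.001  0.003]
[-0.11  0.1   1.42] [-0.002 -0.001  0.003]
```

>>> send_rows(series=[{"tx": -0.15, "ty": 0.08, "tz": 1.5, "wx": -0.002, "wy": -0.001, "wz": 0.003, "jaw": 0.45}, {"tx": -0.12, "ty": 0.05, "tz": 1.5, "wx": -0.001, "wy": -0.001, "wz": 0.003, "jaw": 0.45}, {"tx": -0.1, "ty": 0, "tz": 1.4, "wx": 0, "wy": 0, "wz": 0.002, "jaw": 0.45}, {"tx": 0, "ty": 0, "tz": 0.2, "wx": 0, "wy": 0, "wz": 0, "jaw": 0.45}])

```text
t: 25.15
tool_pos: [0.5816, -0.0503, 0.0085]
tool_rot: [-2.313, -2.125, -0.0]
contact_force: [-7.3, 1.1, 17.2]
opening: 0.0467
```

```bash
python3 - <<'E'
from h import *
x,y,t=chT("24");plan((x,y,.0125),t,1)
E
```

```text
t 25.15 pos [ 0.5816 -0.0503  0.0085] th 1.486 open 0.0467 F [-7.3  1.1 17.2] | left [0.0003 0.0006 0.004 ] turn [-0.    -0.    -0.001]
rows needed 0.06724905225274093
[ 0.06  0.02 -0.4 ] [-0.    -0.    -0.001]
```

>>> send_rows(series=[{"tx": 0.05, "ty": 0, "tz": -0.35, "wx": 0, "wy": 0, "wz": 0, "jaw": 0.45}, {"tx": 0.05, "ty": 0, "tz": 0, "wx": 0, "wy": 0, "wz": 0, "jaw": 0.45}])

```text
t: 25.4
tool_pos: [0.582, -0.0494, 0.0119]
tool_rot: [2.313, 2.125, 0.001]
contact_force: [-0.1, -0.5, -0.0]
opening: 0.0472
```

```bash
python3 - <<'E'
from h import *
x,y,t=chT("24");plan((x,y,.0125),t,1)
E
```

```text
t 25.40 pos [ 0.582  -0.0494  0.0119] th 1.486 open 0.0472 F [-0.1 -0.5 -0. ] | left [-0.0002 -0.0003  0.0006] turn [ 0.001 -0.    -0.001]
rows needed 0.009737979721019068
[-0.03 -0.02 -0.06] [ 0.001 -0.    -0.001]
```

>>> send_rows(series=[{"tx": 0, "ty": 0, "tz": 0, "wx": 0, "wy": 0, "wz": 0, "jaw": 0.85}, {"tx": 0, "ty": 0, "tz": 0.05, "wx": 0, "wy": 0.001, "wz": 0, "jaw": 0.95}, {"tx": 0.03, "ty": 0, "tz": 0.05, "wx": 0, "wy": 0.001, "wz": 0, "jaw": 0.95}, {"tx": 0.03, "ty": 0, "tz": 0.05, "wx": 0, "wy": 0.001, "wz": 0, "jaw": 0.95}])

```text
t: 25.9
tool_pos: [0.5822, -0.0493, 0.0118]
tool_rot: [-2.312, -2.125, -0.002]
contact_force: [-2.8, -1.2, 5.3]
opening: 0.0185
```

>>> send_rows(series=[{"tx": 0, "ty": 0, "tz": -2, "wx": 0, "wy": 0, "wz": 0, "jaw": 0.95}, {"tx": 0, "ty": 0, "tz": -4, "wx": 0, "wy": 0, "wz": 0, "jaw": 0.95}, {"tx": 0, "ty": 0, "tz": -5, "wx": 0, "wy": 0, "wz": 0, "jaw": 0.95}, {"tx": 0, "ty": 0, "tz": -5, "wx": 0, "wy": 0, "wz": 0, "jaw": 0.95}])

```text
t: 26.4
tool_pos: [0.5785, -0.0486, 0.1719]
tool_rot: [-2.306, -2.118, 0.006]
contact_force: [0.7, 0.3, -2.0]
opening: 0.0182
```

```bash
python3 - <<'E'
from h import *
x,y,t=rkT("24");plan((x,y,.19),t,11)
E
```

```text
t 26.40 pos [ 0.5785 -0.0486  0.1719] th 1.486 open 0.0182 F [ 0.7  0.3 -2. ] | left [-0.0929  0.3501  0.0181] turn [-0.003 -0.013 -1.83 ]
rows needed 10.168236696655747
[ 3.1  -1.11 -0.14] [-0.    -0.001 -0.166]
[ 3.24 -0.58 -0.14] [-0.    -0.001 -0.166]
[ 3.29 -0.04 -0.15] [-0.    -0.001 -0.166]
[ 3.25  0.51 -0.15] [-0.    -0.001 -0.166]
[ 3.12  1.04 -0.15] [-0.    -0.001 -0.166]
[ 2.91  1.54 -0.16] [-0.    -0.001 -0.166]
[ 2.61  2.   -0.16] [-0.    -0.001 -0.166]
[ 2.25  2.41 -0.16] [-0.    -0.001 -0.166]
[ 1.82  2.75 -0.16] [-0.    -0.001 -0.166]
[ 1.33  3.01 -0.16] [-0.    -0.001 -0.166]
[ 0.82  3.19 -0.17] [-0.    -0.001 -0.166]
```

>>> send_rows(series=[{"tx": 2.8, "ty": -1.0, "tz": -0.3, "wx": 0, "wy": 0, "wz": -0.165, "jaw": 0.95}, {"tx": 3.2, "ty": -0.6, "tz": -0.3, "wx": 0, "wy": 0, "wz": -0.165, "jaw": 0.95}, {"tx": 3.3, "ty": 0, "tz": -0.3, "wx": 0, "wy": 0, "wz": -0.165, "jaw": 0.95}, {"tx": 3.2, "ty": 0.5, "tz": -0.3, "wx": 0, "wy": 0, "wz": -0.165, "jaw": 0.95}, {"tx": 3.1, "ty": 1.0, "tz": -0.3, "wx": 0, "wy": 0, "wz": -0.165, "jaw": 0.95}])

```text
t: 27.02
tool_pos: [0.5396, 0.1081, 0.2003]
tool_rot: [1.231, 2.882, 0.012]
contact_force: [0.3, 0.3, -0.2]
opening: 0.0182
```

```bash
python3 - <<'E'
from h import *
x,y,t=rkT("24");plan((x,y,.18),t,6)
E
```

```text
t 27.02 pos [0.5396 0.1081 0.2003] th 2.334 open 0.0182 F [ 0.3  0.3 -0.2] | left [-0.054   0.1933 -0.0203] turn [ 0.008  0.009 -0.983]
rows needed 5.458983505036491
[2.95 1.57 0.34] [ 0.001  0.001 -0.164]
[2.65 2.03 0.35] [ 0.001  0.001 -0.164]
[2.29 2.44 0.35] [ 0.001  0.001 -0.164]
[1.86 2.78 0.35] [ 0.001  0.001 -0.164]
[1.38 3.05 0.34] [ 0.001  0.001 -0.164]
[0.86 3.23 0.34] [ 0.001  0.001 -0.164]
```

>>> send_rows(series=[{"tx": 3.0, "ty": 1.6, "tz": 0.2, "wx": 0.001, "wy": 0.001, "wz": -0.165, "jaw": 0.95}, {"tx": 2.7, "ty": 2.0, "tz": 0.2, "wx": 0.001, "wy": 0.001, "wz": -0.165, "jaw": 0.95}, {"tx": 2.3, "ty": 2.4, "tz": 0.2, "wx": 0.001, "wy": 0.001, "wz": -0.165, "jaw": 0.95}, {"tx": 1.9, "ty": 2.8, "tz": 0.2, "wx": 0.001, "wy": 0.001, "wz": -0.165, "jaw": 0.95}, {"tx": 1.4, "ty": 3.0, "tz": 0.2, "wx": 0.001, "wy": 0.001, "wz": -0.16, "jaw": 0.95}])

```text
t: 27.65
tool_pos: [0.489, 0.2746, 0.1958]
tool_rot: [-0.064, 3.129, 0.007]
contact_force: [0.7, 0.2, -0.3]
opening: 0.018
```

```bash
python3 - <<'E'
from h import *
x,y,t=rkT("24");plan((x,y,.15),t,3)
E
```

```text
t 27.65 pos [0.489  0.2746 0.1958] th -3.101 open 0.0180 F [ 0.7  0.2 -0.3] | left [-0.0034  0.0268 -0.0458] turn [ 0.003  0.012 -0.134]
rows needed 0.7629254149725392
[0.1  0.89 1.53] [ 0.001  0.004 -0.045]
[0.05 0.9  1.53] [ 0.001  0.004 -0.045]
[0.   0.9  1.53] [ 0.001  0.004 -0.045]
```

>>> send_rows(series=[{"tx": 0.1, "ty": 1.0, "tz": 1.6, "wx": 0.001, "wy": 0.004, "wz": -0.05, "jaw": 0.95}, {"tx": 0.05, "ty": 0.7, "tz": 1.6, "wx": 0.001, "wy": 0.004, "wz": -0.04, "jaw": 0.95}, {"tx": 0, "ty": 0.4, "tz": 1.4, "wx": 0, "wy": 0.003, "wz": -0.02, "jaw": 0.95}, {"tx": 0, "ty": 0, "tz": 0.4, "wx": 0, "wy": 0, "wz": 0, "jaw": 0.95}])

```text
t: 28.15
tool_pos: [0.4856, 0.2964, 0.143]
tool_rot: [-0.243, 3.132, 0.001]
contact_force: [-0.5, -0.6, -0.8]
opening: 0.0182
```

```bash
python3 - <<'E'
from h import *
x,y,t=rkT("24");plan((x,y,.075),t,3)
E
```

```text
t 28.15 pos [0.4856 0.2964 0.143 ] th -2.987 open 0.0182 F [-0.5 -0.6 -0.8] | left [-0.     0.005 -0.068] turn [ 0.001  0.001 -0.02 ]
rows needed 1.13375654426661
[-0.02  0.16  2.27] [ 0.     0.    -0.007]
[-0.03  0.16  2.27] [ 0.     0.    -0.007]
[-0.03  0.17  2.27] [ 0.     0.    -0.007]
```

>>> send_rows(series=[{"tx": 0, "ty": 0.3, "tz": 2.2, "wx": 0, "wy": 0.001, "wz": -0.01, "jaw": 0.95}, {"tx": 0, "ty": 0.3, "tz": 2.2, "wx": 0, "wy": 0.001, "wz": -0.008, "jaw": 0.95}, {"tx": 0, "ty": 0.1, "tz": 1.8, "wx": 0, "wy": 0.001, "wz": -0.003, "jaw": 0.95}, {"tx": 0.05, "ty": 0, "tz": 0.4, "wx": 0, "wy": 0.001, "wz": 0, "jaw": 0.95}])

```text
t: 28.65
tool_pos: [0.4857, 0.3012, 0.0748]
tool_rot: [0.269, -3.127, 0.0]
contact_force: [-0.3, -0.0, -1.7]
opening: 0.0184
```

```bash
python3 - <<'E'
from h import *
x,y,t=rkT("24");plan((x,y,.0425),t,3)
E
```

```text
t 28.65 pos [0.4857 0.3012 0.0748] th -2.970 open 0.0184 F [-0.3 -0.  -1.7] | left [-0.0001  0.0003 -0.0323] turn [ 0.    -0.003 -0.004]
rows needed 0.5375554237257518
[-0.    0.01  1.08] [ 0.    -0.001 -0.001]
[-0.    0.01  1.08] [ 0.    -0.001 -0.001]
[0.   0.01 1.08] [ 0.    -0.001 -0.001]
```

>>> send_rows(series=[{"tx": 0.05, "ty": 0.03, "tz": 1.1, "wx": 0, "wy": 0, "wz": -0.002, "jaw": 0.95}, {"tx": 0.05, "ty": 0.03, "tz": 1.1, "wx": 0, "wy": 0, "wz": -0.001, "jaw": 0.95}, {"tx": 0.05, "ty": 0.03, "tz": 0.7, "wx": 0, "wy": 0, "wz": 0, "jaw": 0.95}, {"tx": 0.05, "ty": 0, "tz": 0.3, "wx": 0, "wy": 0, "wz": 0, "jaw": 0.95}, {"tx": 0.05, "ty": 0, "tz": 0.25, "wx": 0, "wy": 0, "wz": 0, "jaw": 0.95}])

```text
t: 29.28
tool_pos: [0.4845, 0.3018, 0.0402]
tool_rot: [-0.273, 3.129, 0.0]
contact_force: [-2.6, -4.1, 11.0]
opening: 0.0182
```

```bash
python3 - <<'E'
from h import *
x,y,t=rkT("24");plan((x,y,.04),t,1)
E
```

```text
t 29.27 pos [0.4845 0.3018 0.0402] th -2.968 open 0.0182 F [-2.6 -4.1 11. ] | left [ 0.0011 -0.0003 -0.0002] turn [ 0.     0.    -0.001]
rows needed 0.01825638598685527
[-0.1  -0.05  0.02] [ 0.     0.    -0.001]
```

Seated with 11 N. Release and lift clear.

>>> send_rows(series=[{"tx": 0, "ty": 0, "tz": 0, "wx": 0, "wy": 0, "wz": 0, "jaw": 0.75}, {"tx": 0, "ty": 0, "tz": 0.1, "wx": 0, "wy": 0, "wz": 0, "jaw": 0.6}, {"tx": 0, "ty": 0, "tz": 0, "wx": 0, "wy": 0, "wz": 0, "jaw": 0.55}])

```text
t: 29.65
tool_pos: [0.4854, 0.3023, 0.0403]
tool_rot: [-0.273, 3.127, 0.002]
contact_force: [-0.6, -0.1, 0.3]
opening: 0.0383
```

>>> send_rows(series=[{"tx": 0, "ty": 0, "tz": -2.0, "wx": 0.001, "wy": 0.002, "wz": 0, "jaw": 0.55}, {"tx": 0.03, "ty": 0, "tz": -3.5, "wx": 0, "wy": 0.001, "wz": 0, "jaw": 0.55}, {"tx": 0, "ty": 0, "tz": -5, "wx": 0, "wy": 0, "wz": 0, "jaw": 0.55}, {"tx": 0, "ty": 0, "tz": -4, "wx": 0, "wy": 0, "wz": 0, "jaw": 0.55}])

```text
t: 30.15
tool_pos: [0.4824, 0.3011, 0.1846]
tool_rot: [0.272, -3.121, 0.004]
contact_force: [0.9, 1.2, -0.4]
opening: 0.0382
```

>>> send_rows(series=[{"tx": 0.5, "ty": -4.5, "tz": 0, "wx": 0, "wy": 0, "wz": 0, "jaw": 0.5}, {"tx": 0.5, "ty": -6, "tz": 0, "wx": 0, "wy": 0, "wz": 0, "jaw": 0.5}, {"tx": 0.5, "ty": -6, "tz": 0, "wx": 0, "wy": 0, "wz": 0, "jaw": 0.5}, {"tx": 0.5, "ty": -6, "tz": 0, "wx": 0, "wy": 0, "wz": 0, "jaw": 0.5}, {"tx": 0.5, "ty": -6, "tz": 0, "wx": 0, "wy": 0, "wz": 0, "jaw": 0.5}])

```text
t: 30.78
tool_pos: [0.5118, 0.0133, 0.193]
tool_rot: [-0.286, 3.121, 0.001]
contact_force: [1.0, -0.7, -0.2]
opening: 0.0427
```

>>> send_rows(series=[{"tx": 0, "ty": -6, "tz": 0, "wx": 0, "wy": 0, "wz": 0, "jaw": 0.5}, {"tx": 0, "ty": -6, "tz": 0, "wx": 0, "wy": 0, "wz": 0, "jaw": 0.5}, {"tx": 0, "ty": -3, "tz": 0, "wx": 0, "wy": 0, "wz": 0, "jaw": 0.5}, {"tx": 0, "ty": 0, "tz": 0, "wx": 0, "wy": 0, "wz": 0, "jaw": 0.5}, {"tx": 0, "ty": 0, "tz": 0, "wx": 0, "wy": 0, "wz": 0, "jaw": 0.5}])

```text
t: 31.4
tool_pos: [0.5393, -0.1425, 0.1944]
tool_rot: [-0.276, 3.119, -0.0]
contact_force: [-0.5, 1.0, -0.7]
opening: 0.0429
```

```bash
python3 - <<'E'
from h import *
rk,ch=pickle.load(open("m.pkl","rb"))
for n in ("scene","top"):cv2.imwrite(f"pics/{n}9.png",ctrl.get_image(n)[:,:,::-1])
im=cv2.imread("pics/scene9.png");im=im[100:210,210:350]
cv2.imwrite("pics/c13.png",cv2.resize(im,None,fx=5,fy=5,interpolation=cv2.INTER_CUBIC))
x0,y0,S=130,160,5.5
big=cv2.resize(cv2.imread("pics/top9.png")[y0:y0+90,x0:x0+140],None,fx=S,fy=S,interpolation=cv2.INTER_CUBIC)
cv2.imwrite("pics/c14.png",big)
o=ctrl.get_obs();print(o["t"],o["tool_pos"],o["contact_force"])
E
```

```text
31.5 [ 0.53935352 -0.14195792  0.19444761] [ 0.11374219  0.84300613 -0.59637263]
```

View pics/c13.png

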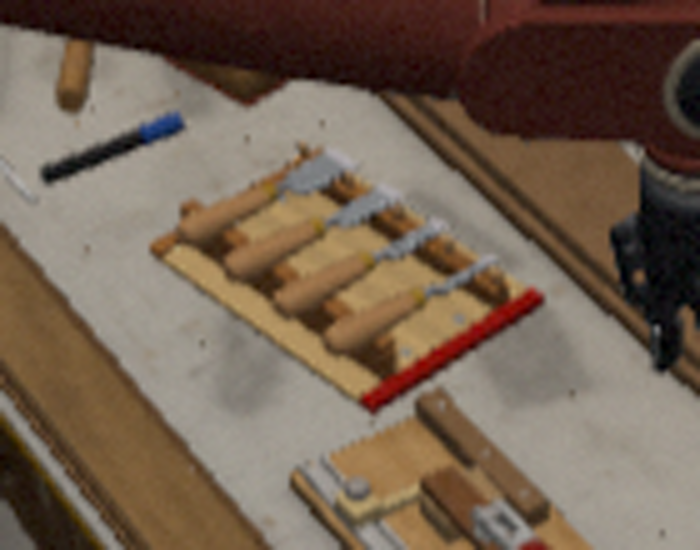

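View pics/c14.png

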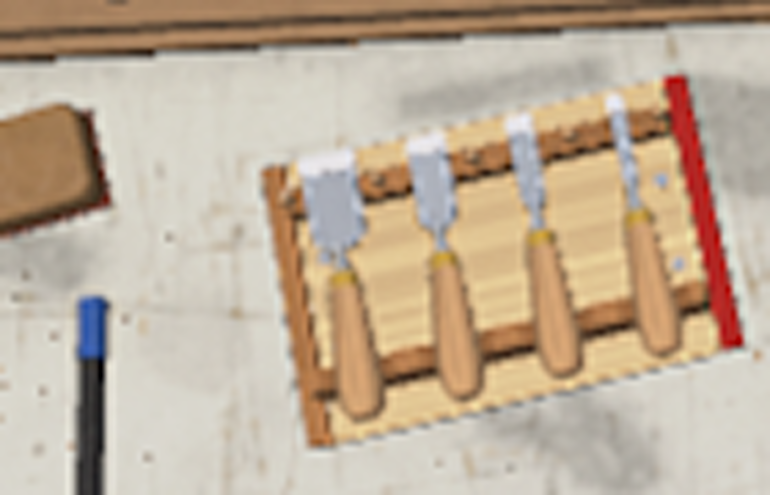

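View pics/top9.png

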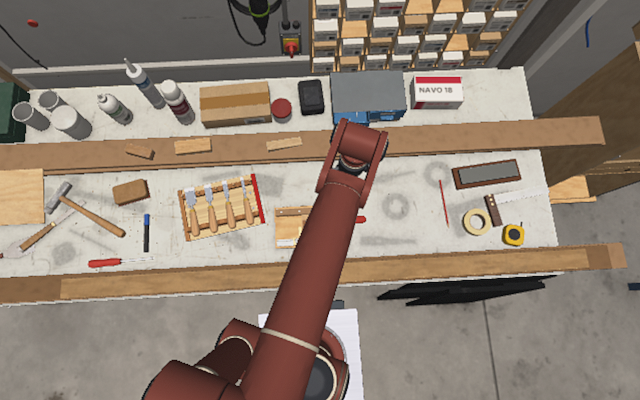

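```bash
python3 - <<'E'
from h import *
rk,_=pickle.load(open("m.pkl","rb"))
L={"34":[(327,157),(362,418)],"24":[(425,137),(464,397)],"16":[(517,117),(564,376)],"10":[(614,98),(663,354)]}
for k,v in L.items():
    p=(np.array(v,float)+.5)/5.5-.5+[130,160]
    q,e=fit(np.array([(85,0,30),(-85,0,38)])/1e3,p,(rk[0],rk[1],.17))
    d=q[:2]-rk[:2];c,s=np.cos(rk[2]),np.sin(rk[2])
    print(k,(1e3*np.array([c*d[0]+s*d[1],-s*d[0]+c*d[1]])).round(1),(q[2]-rk[2]).round(3),e.round(2))
E
```

```text
34 [-0.3 90.7] -0.02 0.51
24 [-1.5 29.8] -0.018 0.47
16 [ -2.3 -29. ] -0.002 0.34
10 [ -3.2 -89.3] -0.005 0.51
```

All within a few mm of the stowed poses; hand in.

```bash
python3 -c "
from station import ctrl
print(ctrl.finish_job())"
```

```text
the job is handed in; nothing more can be done
None
```

All four chisels are in the rack in order of blade width: 10 mm next to the red end, then 16, 24 and 34 mm at the far end. Each was lowered until it touched, with about 11–18 N of push, before I let go. I handed the job in at about 31.5 s of the 106 s allowed.

- **Position:** the last top picture puts every chisel within about 3 mm and 0.02 rad of its place, with the blade on the ledge pointing away and the handle in its notch. The rack's own position from the pictures is only good to about 2–4 mm. Its edges disagreed by roughly 1 px, and I shifted my estimate of it by 1.5 mm because of that.
- **Other items:** the marker, pencil and tape look unmoved in the final picture. The arm was well clear of everything when I handed in.
- **Contact:** while going down for the 24 mm chisel, the fingertips touched the bench briefly at about 17 N. I raised them 3–4 mm before closing on the handle.

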